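# Fit the lever to a splined test spindle and swing it to its rest post

### The job

Set up the shaft-friction test stand: lift the loose lever and thread its splined hub down over the stand's splined spindle with the arm pointing well away from the stand's upright rest post, turning the lever lightly until the splines match, never forcing it, so that the hub goes fully home on the collar. Then swing the fitted lever round until its arm bears gently against the rest post, and let go of it there. Leave the lidded pot, the tile and the tweezers where they are.

Things in the scene. Friction and masses are not known exactly. Their poses are not given: they have to be found in the camera images.
- lever: Loose lever, about 0.25 kg, standing on its hub, bore downward. Origin: centre of the hub's underside; z up along the bore, x along the arm. Steel hub 44 mm in diameter, z = 0 to 32 mm; a neck 15 mm thick above it carries the aluminium arm: a bar 16 mm wide (y), z = 38 to 58 mm, x = -45 to 105 mm. Black knob 20 mm thick, 29 mm tall on top at x = 93 mm; short tail with a round steel counterweight, 26 mm thick, at x = -45 mm.
- lever_grip (a point): Centre of the arm bar right above the bore axis (z = 48 mm in the lever's frame, lever's axes). Here the bar can be pinched across its 16 mm from above, the tips up to 15 mm lower than this point; the lever is balanced about this point to within 5 mm.
- lever_bore (a point): Mouth of the bore, centre of the hub's underside, lever's axes. The bore is 30 mm deep, open only below, 30 mm in diameter, with six straight internal splines 4.5 mm wide, centred at 0, 60, 120 ... deg from the lever's x, inward tips at radius 10 mm, beginning 1 mm above the underside.
- lever_stop_point (a point): Point on the arm's centre line at x = 75 mm, z = 48 mm in the lever's frame, lever's axes: here the arm meets the rest post.
- test_stand: Fixed test stand. Origin on the vertical spindle axis at table height, z up. Base plate 12 mm thick (x -55 to 55, y -58 to 102 mm), 74 mm square bearing block up to z = 42 mm, from which the splined steel spindle stands up. The spindle turns endlessly, with its collar, under a stiff friction of about 0.12 N m, and together with the lever once they engage.
- spindle_collar (a point): Centre of the top of the spindle's collar (40 mm in diameter), z = 50 mm on the spindle axis, where the hub's underside sits when home; stand's axes. Unmatched, the lever's splines rest on the flat tops of the spindle's with the hub's underside about 15 mm above here. Matched (any of six positions fits) the lever has about 1 mm side play and 5 deg turning play either way.
- spindle_tip (a point): Spindle tip, z = 78 mm on the axis, stand's axes. Core 18 mm in diameter, coned to 10 mm over its last 4 mm. Its top 12 mm is a plain pilot; below, z = 50 to 66 mm, it has six straight splines 4.5 mm wide, 60 deg apart, out to radius 13 mm. The spindle starts at any angle, which no reading tells: its splines must be seen or felt.
- post_top (a point): Centre of the top of the rest post, z = 102 mm, at y = 75 mm in the stand's frame. The fitted lever's arm lies 88 to 108 mm above the table and meets the post from either side; the arm's centre line is then 14 mm from the post's axis.
- parts_pot: Bystander: white round pot with a green lid, 45 mm in diameter, 43 mm tall, loose; origin at the centre of its underside.
- gloss_tile: Bystander: black glass tile in a frame, 62 x 88 x 13 mm, loose, lying flat; origin at the centre of its underside.
- tweezers: Bystander: tweezers 120 x 18 x 8 mm, loose, lying flat; origin at the centre of their underside.
- rest_post: The rest post itself (see point post_top): upright rod 12 mm in diameter, 90 mm long on the base plate, fixed to the stand; origin at its foot, 12 mm above the table.
Mind the look-alikes: they are no part of the job. There is more than one size of the test_stand; the job needs the larger.

How it is judged:
By the outcome, as a careful person would: the job done as asked, in the order asked, and still so for the second after the job is handed in, with the robot touching nothing.
It also fails if it takes over 72 s, if anything falls off the work surface, if the arm or the gripper's body presses on something with over 40 N, if the wrist force passes 120 N, or if a joint passes its speed limit or range.

### The arm

A 6-joint arm with a two-finger parallel gripper is mounted at the origin on a cart in front of the work surface, level with it; the furniture and walls round the work are solid. World frame = base frame: x ahead of the robot, y to its left, z up, the work surface at z = 0. Lengths are in m, angles in rad, forces in N, time in s.
With the tool pointing down it reaches from about 0.35 to 0.775 m from the base axis. Payload 7.3 kg.
Tool frame: the origin (TCP) lies on the front face of the gripper's body, between the roots of the fingers; the fingertips stand 66 mm ahead of it and the grasp point (between the pads) lies 47 mm ahead of it; z points along the fingers, y is the direction in which the jaws open and shut (so a half turn about z gives the same grasp; the last joint's range is limited). The gripper opens to 92 mm and grips with 3 to 60 N. Pads are 19 mm wide; open, the fingers measure 130 mm over their backs; the gripper's body (75 mm by 190 mm) begins 47 mm behind the grasp point.
Start: joints at [-1.343, 0.342, 1.524, -0, 1.275, -0.146], TCP at [0.192, -0.489, 0.292] pointing down, gripper open.
Joint ranges: [-2.53, 2.53], [-0.77, 2.02], [0.04, 2.7], [-1, 4.14], [0.28, 2.66], [-3.11, 3.11]. Speed limits (rad/s): [2.57, 2.57, 3.14, 3.14, 3.14, 3.14].

### API

Orientations are given as [roll, pitch, yaw] about the fixed x, y, z axes, in that order (R = Rz(yaw) Ry(pitch) Rx(roll)).
In Python, from cell import observe, read_camera, hand_in, search_frame, tip_of gives the robot as it stands. The module is installed in compiled form; this text tells all that it offers.
- The arm moves only by the tool apply_moves, never from a script. Its argument "motion" is a list of rows, each an object with "offset": the shift along the tool's x, y, z in mm, a list of three; "rotation": the turn, a rotation vector about the tool's x, y, z in rad, a list of three. In form: [{"offset": [x, y, z], "rotation": [rx, ry, rz]}, ...]. A call has 1 to 12 rows; each row shifts and turns the pose as measured when the row begins, along the tool's axes as they then stand; what a row does not reach is not made up. A row lasts 1/12 s, in which the tool goes at most 41.7 mm and 7.16 degrees, less where a joint would pass 70% of its speed; a pose out of reach is approached as far as the arm can. A call with a gripper value outside its range is refused whole. "grip" is the closure, from 0 (fully open) to 1 (shut), set as the call begins (left out, the last holds). The fingers move at their own pace and stop on an object; "grip_force" is the grip in N (left out, the last holds). Time passes only in rows, so rows that do not move let the fingers close. It gives the time, the measured TCP pose, the force and the opening at its end, in the units of the state.
- observe(): the state, without advancing time (a new reading comes with each control period).
- read_camera(name): name is "scene" or "side" or "wrist"; returns a dict with "img" (384x512x3 uint8, red, green, blue), "camera_matrix" (3x3 intrinsics, pixels), "D" ([k1, k2, p1, p2, k3] as OpenCV has them; the pictures are not rectified), "R" (3x3) and "t" (3): a world point X has camera coordinates R X + t; the wrist camera has in their place "tool_from_camera" (4x4, takes a point from camera to tool coordinates, whose origin is the TCP and whose axes are the flange's). Camera axes: x right, y down, z forward; pixel columns grow to the right and rows downward; lengths in m; the calibration is good to about 2 mm. A picture is of the moment at which its call begins: read the wrist's pose just before it. There is no depth.
- hand_in(): hands the job in, once; it reports no verdict.
Trained networks look in a picture, given as the dict that the camera call returned (one of the last four; its "shot" number tells which), for a name from the list of things; names that differ only in an ending like _2 or _b are one class to them, and where a whole thing is asked for, a point or a joint stands for the part that bears it (a point fixed in the world has none). Each returns a list of dicts, best first, with "score" (0 to 1); they miss things now and then, are a little off and sometimes report something else, mostly with a low value. They report only what shows in the picture. A call takes as long as a camera call. They do not tell look-alikes from the thing itself.
- search_frame(query, picture): "location" ([x, y, z] in m, in world coordinates, good to about 4 mm: the middle of the surface that is visible of it).
- tip_of(query, picture): "location" ([x, y, z] in m, in world coordinates, good to about 4 mm: a listed point, or the origin of a listed thing).
The state is a dict: "time": time; "qpos": joint angles; "qvel": joint speeds; "joint_efforts": joint torques, N m; "tool_pos": TCP position; "tool_rot": TCP orientation; "contact_force": force on the tool from outside, world axes, zero at the start; "torque": the same for the moment, N m; "opening": finger opening in m.
Only numpy, scipy, OpenCV 4.12 (cv2) and the standard library are available. Lean on these libraries where they do the work, as an engineer would, in place of code of your own. Each camera call takes 0.05 s, during which the arm holds its last target.

## Working session

There is one attempt and no reset: what is moved stays moved. The work goes in short steps, Python scripts to look and compute and a tool call to move; the robot and the scene stay as the last step left them, time stands still between calls to the robot, and variables do not carry over. Pictures are saved under pics/ and viewed, and the job is handed in when it is done.

Besides the shell and the picture viewer there is one more tool, called after "Request:" by a JSON object that holds its "fn" and its "kwargs", one argument or row to a line. apply_moves: Moves the arm, as the interface text tells. Its arguments: {"type":"object","properties":{"motion":{"type":"array"},"grip":{"type":"number"},"grip_force":{"type":"number"}},"required":["motion"]}

```bash
mkdir -p pics; ls; python3 - <<'E'
from cell import *
import cv2
print(observe())
for n in ["scene","side","wrist"]:
    p=read_camera(n)
    cv2.imwrite(f"pics/{n}0.png",cv2.cvtColor(p["img"],cv2.COLOR_RGB2BGR))
    print(n,p["camera_matrix"].tolist(),p["D"],p.get("R"),p.get("t"),p.get("tool_from_camera"))
    for q in ["lever","lever_grip","lever_bore","lever_stop_point","spindle_tip","spindle_collar","post_top","test_stand","parts_pot","gloss_tile","tweezers"]:
        for d in tip_of(q,p)[:3]:
            print(q,[round(float(v),3) for v in d["location"]],round(float(d["score"]),2))
E
```

```text
pics
{'time': 0.0, 'qpos': array([-1.34299630e+00,  3.42717175e-01,  1.52504626e+00, -3.26221135e-06,
        1.27538827e+00, -1.46036401e-01]), 'qvel': array([ 0.00088575,  0.00238124,  0.00144078,  0.00205148, -0.00098904,
        0.00147727]), 'joint_efforts': array([-1.09617954e-04, -4.31239200e+01, -2.44225895e+01,  7.18197436e-02,
        5.60576341e-02, -1.19292654e-04]), 'tool_pos': array([ 0.19165433, -0.48842683,  0.29153756]), 'tool_rot': array([-3.14004975e+00, -2.23782448e-04,  3.73837209e-01]), 'contact_force': array([-0.45883005, -0.11339945,  0.47664767]), 'torque': array([-0.01998618,  0.02133651,  0.01772901]), 'opening': 0.09195089990665788}
scene [[369.1413754621677, 0.0, 252.3986537741794], [0.0, 369.1413754621677, 188.98272328750053], [0.0, 0.0, 1.0]] [-0.10454504  0.          0.          0.          0.        ] [[-0.85092114 -0.52504249 -0.01623568]
 [-0.34578995  0.58314298 -0.73510107]
 [ 0.39542702 -0.6198989  -0.6777631 ]] [0.39527376 0.24003073 0.92361479] None
lever [0.418, 0.231, 0.001] 0.57
lever_grip [0.421, 0.232, 0.049] 0.59
lever_bore [0.426, 0.231,
[... 1497 characters left out ...]
.137, 0.052] 0.51
test_stand [0.424, 0.231, 0.001] 0.17
parts_pot [0.579, 0.116, 0.001] 0.66
parts_pot [0.471, -0.072, 0.01] 0.48
gloss_tile [0.465, -0.416, -0.001] 0.62
tweezers [0.58, 0.119, -0.001] 0.62
tweezers [0.451, -0.313, -0.001] 0.45
wrist [[322.77348811143287, 0.0, 256.0563220768215], [0.0, 322.77348811143287, 192.0153879641709], [0.0, 0.0, 1.0]] [-0.04546605  0.          0.          0.          0.        ] None None [[ 6.04390934e-04 -9.52409463e-01 -3.04821011e-01  8.31379352e-02]
 [ 9.99998160e-01  1.13052049e-03 -1.54952768e-03  3.07996559e-04]
 [ 1.82039122e-03 -3.04819514e-01  9.52408395e-01 -9.29036032e-02]
 [ 0.00000000e+00  0.00000000e+00  0.00000000e+00  1.00000000e+00]]
```

View pics/scene0.png

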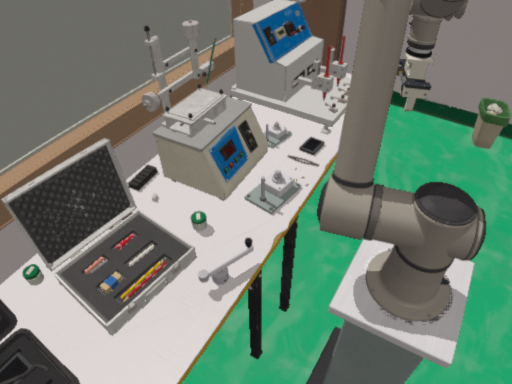

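View pics/side0.png

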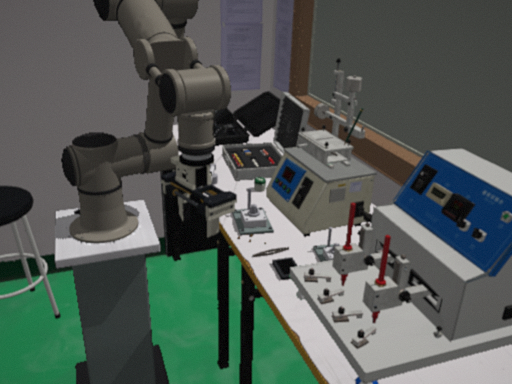

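View pics/wrist0.png

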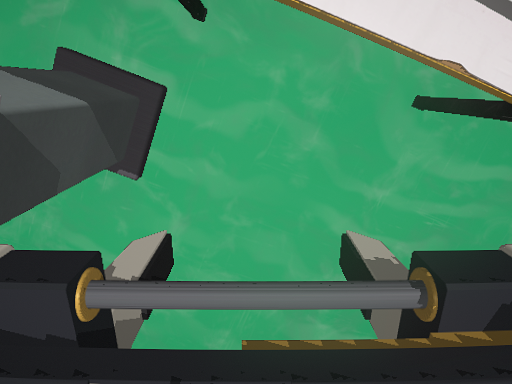

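```bash
cat > h.py <<'E'
import numpy as np, cv2
from cell import *
from scipy.spatial.transform import Rotation as Ro
def cam(p,st=None):
    if p.get("tool_from_camera") is not None:
        T=np.eye(4);T[:3,:3]=Ro.from_euler("xyz",st["tool_rot"]).as_matrix();T[:3,3]=st["tool_pos"]
        W=np.linalg.inv(T@np.array(p["tool_from_camera"])); return W[:3,:3],W[:3,3]
    return np.array(p["R"]),np.array(p["t"])
def proj(p,X,st=None):
    R,t=cam(p,st); return cv2.projectPoints(np.array(X,float).reshape(-1,3),cv2.Rodrigues(R)[0],t,p["camera_matrix"],p["D"])[0].reshape(-1,2)
def back(p,uv,z,st=None):
    R,t=cam(p,st); n=cv2.undistortPoints(np.array(uv,float).reshape(-1,1,2),p["camera_matrix"],p["D"]).reshape(-1,2)
    d=np.c_[n,np.ones(len(n))]@R; c=-R.T@t; s=(z-c[2])/d[:,2]; return c+d*s[:,None]
def save(p,name,crop=None,sc=1):
    im=p["img"]
    if crop: im=im[crop[1]:crop[3],crop[0]:crop[2]]
    im=cv2.resize(im,None,fx=sc,fy=sc,interpolation=cv2.INTER_CUBIC)
    cv2.imwrite("pics/"+name,cv2.cvtColor(im,cv2.COLOR_RGB2BGR))
def delta(pos,yaw,tilt=0):
    """total offset(mm) in current tool frame and rotvec to target (roll pi, tool-y tilt)"""
    st=observe();R0=Ro.from_euler("xyz",st["tool_rot"]);R1=Ro.from_euler("xyz",[np.pi,0,yaw])*Ro.from_rotvec([0,tilt,0])
    return np.round(R0.inv().apply(np.array(pos)-st["tool_pos"])*1000,1),np.round((R0.inv()*R1).as_rotvec(),4)
E
python3 - <<'E'
from h import *
p=read_camera("scene"); save(p,"s1.png",(140,90,340,300),3)
print(back(p,[[158,160],[165,172],[216,189],[266,155],[297,120],[235,105]],0).round(3))
E
```

```text
[[ 0.898 -0.057  0.   ]
 [ 0.83  -0.02   0.   ]
 [ 0.628 -0.039  0.   ]
 [ 0.579 -0.278  0.   ]
 [ 0.587 -0.544  0.   ]
 [ 0.873 -0.518  0.   ]]
```

View pics/s1.png

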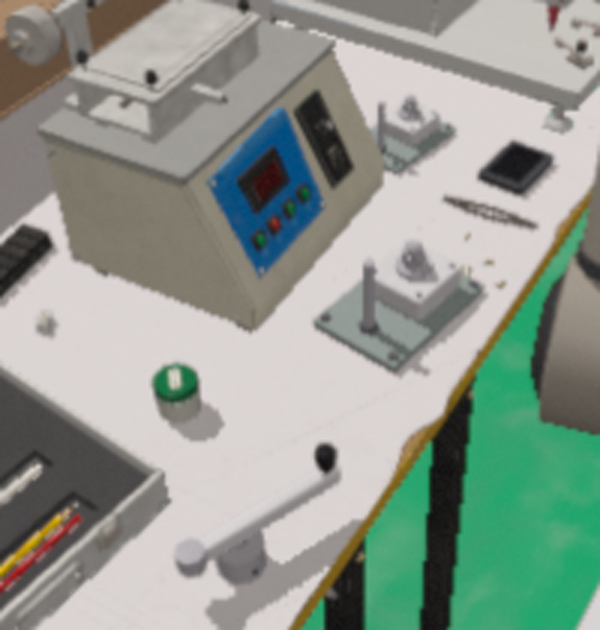

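```bash
python3 - <<'E'
from h import *
p=0.374
print(delta([0.461-.061*np.cos(p),-.14-.061*np.sin(p),.17],p))
E
```

```text
(array([ 317. , -226.3,  122.2]), array([ 0.0001,  0.    , -0.0002]))
```

Request:
{"fn": "apply_moves", "kwargs": {
  "motion": [
    {"offset": [28,-20,5],"rotation": [0,0,0]},
    {"offset": [32,-23,5],"rotation": [0,0,0]},
    {"offset": [32,-23,5],"rotation": [0,0,0]},
    {"offset": [32,-23,5],"rotation": [0,0,0]},
    {"offset": [32,-23,5],"rotation": [0,0,0]},
    {"offset": [32,-23,10],"rotation": [0,0,0]},
    {"offset": [32,-23,10],"rotation": [0,0,0]},
    {"offset": [32,-23,10],"rotation": [0,0,0]},
    {"offset": [32,-23,10],"rotation": [0,0,0]},
    {"offset": [32,-23,10],"rotation": [0,0,0]},
    {"offset": [0,0,20],"rotation": [0,0,0]},
    {"offset": [0,0,0],"rotation": [0,0,0]}
  ]
}}

```text
time: 2.85
tool_pos: [0.4103, -0.153, 0.1944]
tool_rot: [3.131, -0.002, 0.369]
contact_force: [-1.1, -0.8, -0.4]
opening: 0.0915
```

```bash
python3 - <<'E'
from h import *
p=0.374
print(observe()["time"],delta([0.461-.061*np.cos(p),-.14-.061*np.sin(p),.17],p))
E
```

```text
2.85 (array([-9.1,  6.2, 24.4]), array([ 0.0107, -0.0022, -0.0046]))
```

Request:
{"fn": "apply_moves", "kwargs": {
  "motion": [
    {"offset": [-9,6,24],"rotation": [0.01,0,0]},
    {"offset": [0,0,0],"rotation": [0,0,0]},
    {"offset": [0,0,0],"rotation": [0,0,0]}
  ]
}}

```text
time: 3.1
tool_pos: [0.4052, -0.1623, 0.1717]
tool_rot: [3.14, -0.003, 0.371]
contact_force: [1.0, -0.3, 0.9]
opening: 0.0917
```

```bash
python3 - <<'E'
from h import *
st=observe();p=read_camera("wrist"); save(p,"w1.png",None,1.5)
import pickle; pickle.dump((st,{k:p[k] for k in ["img","camera_matrix","D","tool_from_camera"]}),open("w1.pkl","wb"))
print(st["tool_pos"],st["tool_rot"],st["qvel"].round(3))
print(proj(p,[[.461,-.14,.078],[.461,-.14,.05],[.471,-.065,.102]],st))
for q in ["spindle_tip","spindle_collar","post_top"]:
  for d in tip_of(q,p)[:2]: print(q,d["location"],d["score"])
E
```

```text
[ 0.40518558 -0.16229606  0.17172275] [ 3.14000572 -0.00319674  0.37122715] [-0.027  0.021  0.027 -0.008  0.001 -0.015]
[[254.90547401 131.55193817]
 [255.06080361 126.33350476]
 [115.54607251  61.09630461]]
spindle_tip [0.464, -0.143, 0.0744] 0.67
post_top [0.471, -0.0688, 0.0958] 0.78
```

View pics/w1.png

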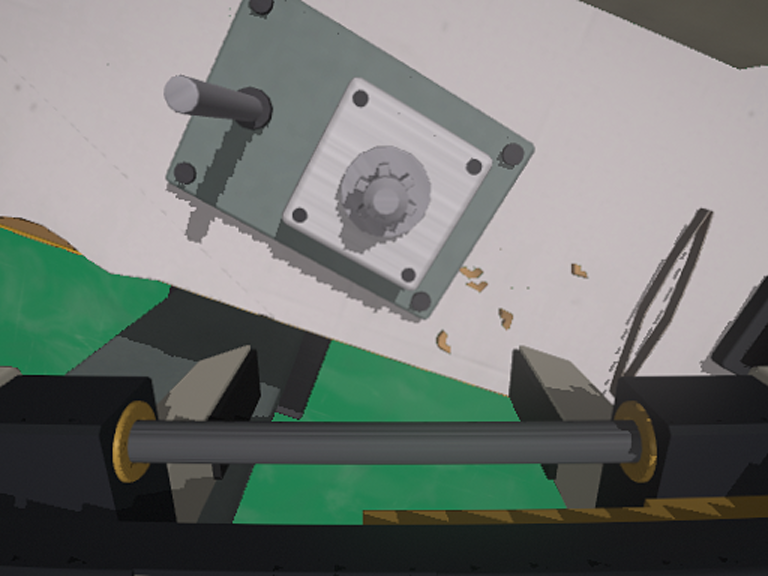

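```bash
python3 - <<'E'
from h import *
import pickle
st,p=pickle.load(open("w1.pkl","rb"))
save(p,"w1c.png",(220,90,300,165),9)
im=p["img"]
c=cv2.resize(im[90:165,220:300],None,fx=9,fy=9,interpolation=cv2.INTER_CUBIC)
ax=[.4625,-.1405]
g=c.copy()
for z,r in[(.066,.013),(.05,.02),(.078,.005)]:
    t=np.linspace(0,2*np.pi,73); q=proj(p,[[ax[0]+r*np.cos(a),ax[1]+r*np.sin(a),z] for a in t],st)
    cv2.polylines(g,[np.int32((q-[220,90]+.5)*9)],True,(255,0,0),1)
cv2.imwrite("pics/w1d.png",g[...,::-1])
E
```

```text
(no output)
```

View pics/w1c.png

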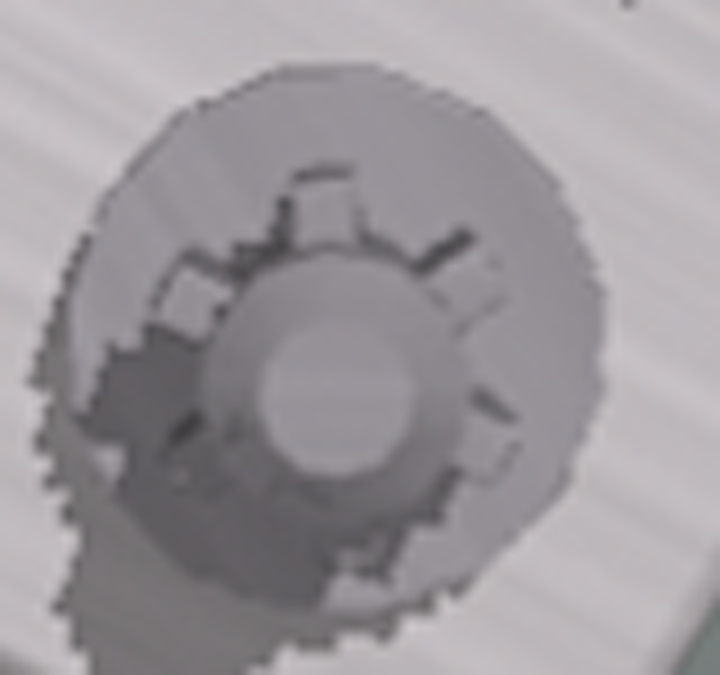

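View pics/w1d.png

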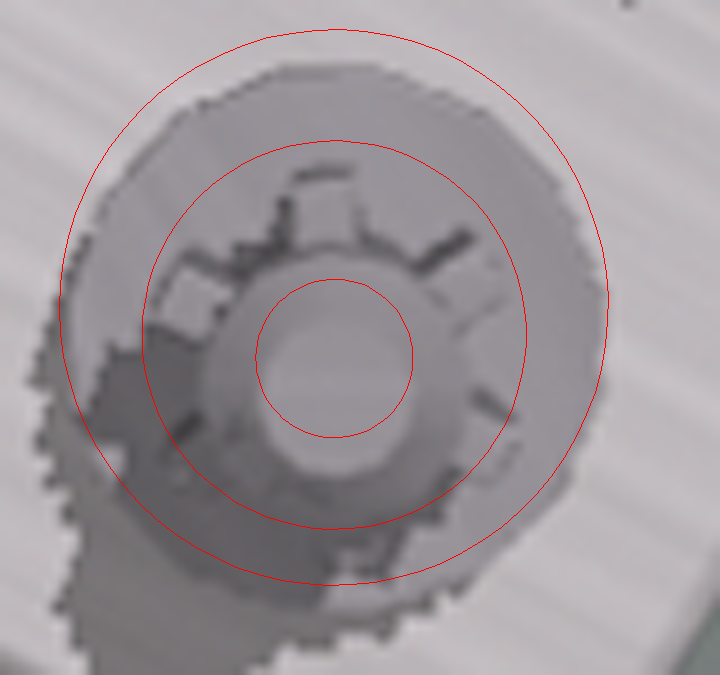

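```bash
python3 - <<'E'
from h import *
import pickle
from scipy.optimize import least_squares
st,p=pickle.load(open("w1.pkl","rb"))
# spline top corners: outer mid
out=np.array([[326,178],[500,262],[510,470],[165,268]])/9+[220,90]-.5
k=[1,0,-1,2]
X=back(p,out,.066,st)[:,:2]
print(X)
f=lambda v:np.concatenate([X[i]-v[:2]-.013*np.array([np.cos(v[2]+s*k[i]*np.pi/3),np.sin(v[2]+s*k[i]*np.pi/3)]) for i in range(4)])
for s in(1,):
  r=least_squares(f,[.4604,-.1413,.2]); print(s,r.x[:2],np.degrees(r.x[2])%60,r.fun*1000)
tip=back(p,np.array([[336,398]])/9+[220,90]-.5,.078,st);print(tip)
c=cv2.resize(p["img"][90:165,220:300],None,fx=9,fy=9,interpolation=cv2.INTER_CUBIC)
v=r.x
for a in range(6):
    th=v[2]+a*np.pi/3; d=np.array([np.cos(th),np.sin(th)]);n=np.array([-d[1],d[0]])
    q=[np.r_[v[:2]+d*rr+n*w,.066] for rr,w in [(.009,.00225),(.013,.00225),(.013,-.00225),(.009,-.00225)]]
    cv2.polylines(c,[np.int32((proj(p,q,st)-[220,90]+.5)*9)],True,(255,0,0),1)
cv2.imwrite("pics/w1e.png",c[...,::-1])
E
```

```text
[[ 0.47217035 -0.13613525]
 [ 0.47129572 -0.14901543]
 [ 0.45858839 -0.15495827]
 [ 0.46275052 -0.12819611]]
1 [ 0.46061742 -0.14136326] 22.72317325112214 [-0.43803565  0.20637668  0.33396606  0.22149316 -0.38240519 -0.69972366
  0.48648278  0.27185279]
[[ 0.46024715 -0.14148267  0.078     ]]
```

View pics/w1e.png

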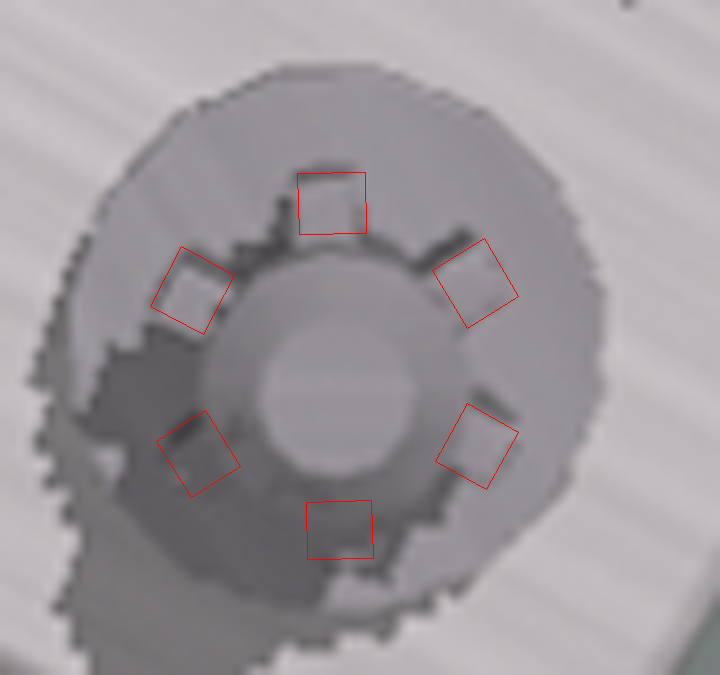

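Request:
{"fn": "apply_moves", "kwargs": {
  "motion": [
    {"offset": [0,0,-30],"rotation": [0,0,0]},
    {"offset": [10,-22,-32],"rotation": [0,0,0]},
    {"offset": [15,-35,-15],"rotation": [0,0,0]},
    {"offset": [16,-37,0],"rotation": [0,0,0]},
    {"offset": [16,-37,0],"rotation": [0,0,0]},
    {"offset": [16,-37,0],"rotation": [0,0,0]},
    {"offset": [16,-37,0],"rotation": [0,0,0]},
    {"offset": [16,-37,0],"rotation": [0,0,0]},
    {"offset": [16,-37,0],"rotation": [0,0,0]},
    {"offset": [16,-37,0],"rotation": [0,0,0]},
    {"offset": [15,-35,0],"rotation": [0,0,-0.06]},
    {"offset": [5,-10,0],"rotation": [0,0,-0.12]}
  ]
}}

```text
time: 4.3
tool_pos: [0.4261, 0.2419, 0.2662]
tool_rot: [3.124, -0.028, 0.535]
contact_force: [-1.3, 0.3, -0.8]
opening: 0.0919
```

Request:
{"fn": "apply_moves", "kwargs": {
  "motion": [
    {"offset": [0,0,0],"rotation": [0,0,-0.12]},
    {"offset": [0,0,0],"rotation": [0,0,-0.12]},
    {"offset": [0,0,0],"rotation": [0,0,-0.12]},
    {"offset": [0,0,0],"rotation": [0,0,-0.12]},
    {"offset": [0,0,0],"rotation": [0,0,-0.12]},
    {"offset": [0,0,0],"rotation": [0,0,-0.12]},
    {"offset": [0,0,0],"rotation": [0,0,-0.12]},
    {"offset": [0,0,0],"rotation": [0,0,-0.12]},
    {"offset": [0,0,0],"rotation": [0,0,-0.12]},
    {"offset": [0,0,0],"rotation": [0,0,-0.12]},
    {"offset": [0,0,0],"rotation": [0,0,-0.12]},
    {"offset": [0,0,0],"rotation": [0,0,-0.12]}
  ]
}}

```text
time: 5.3
tool_pos: [0.4267, 0.2467, 0.2785]
tool_rot: [3.094, 0.016, 2.035]
contact_force: [0.2, 0.5, -0.9]
opening: 0.0921
```

Request:
{"fn": "apply_moves", "kwargs": {
  "motion": [
    {"offset": [0,0,0],"rotation": [0,0,-0.12]},
    {"offset": [0,0,0],"rotation": [0,0,-0.12]},
    {"offset": [0,0,0],"rotation": [0,0,-0.12]},
    {"offset": [0,0,0],"rotation": [0,0,-0.12]},
    {"offset": [0,0,0],"rotation": [0,0,-0.12]},
    {"offset": [0,0,0],"rotation": [0,0,-0.12]},
    {"offset": [0,0,0],"rotation": [0,0,-0.12]},
    {"offset": [0,0,0],"rotation": [0,0,-0.12]},
    {"offset": [0,0,0],"rotation": [0,0,-0.12]},
    {"offset": [0,0,0],"rotation": [0,0,-0.12]},
    {"offset": [0,0,0],"rotation": [0,0,-0.12]},
    {"offset": [0,0,0],"rotation": [0,0,-0.12]}
  ]
}}

```text
time: 6.3
tool_pos: [0.4281, 0.2447, 0.2917]
tool_rot: [-3.128, 0.066, -2.748]
contact_force: [-0.2, 0.6, 0.2]
opening: 0.0918
```

```bash
python3 - <<'E'
from h import *
st=observe();print(st["time"],st["qpos"],st["tool_pos"],st["tool_rot"])
print(delta([.421,.231,.25],np.radians(-108.7)))
import pickle
s,p=pickle.load(open("w1.pkl","rb"))
print(back(p,[[183/1.5-.5,95/1.5-.5]],.102,s))
E
```

```text
6.3 [ 0.37014062  0.25520593  1.65155184 -0.01351506  1.16818548 -1.58918226] [0.42813674 0.24470893 0.29165893] [-3.12758059  0.06636918 -2.7477199 ]
(array([14.6, -9.3, 40.9]), array([-0.0414,  0.0564, -0.8507]))
[[ 0.47124598 -0.06790229  0.102     ]]
```

Request:
{"fn": "apply_moves", "kwargs": {
  "motion": [
    {"offset": [0,0,0],"rotation": [-0.01,0.01,-0.12]},
    {"offset": [0,0,0],"rotation": [-0.01,0.01,-0.12]},
    {"offset": [0,0,0],"rotation": [-0.01,0.01,-0.12]},
    {"offset": [0,0,0],"rotation": [-0.01,0.01,-0.12]},
    {"offset": [0,0,0],"rotation": [0,0.01,-0.12]},
    {"offset": [0,0,0],"rotation": [0,0.01,-0.12]},
    {"offset": [7,-5,20],"rotation": [0,0,-0.12]},
    {"offset": [7,-4,20],"rotation": [0,0,0]},
    {"offset": [0,0,0],"rotation": [0,0,0]}
  ]
}}

```text
time: 7.05
tool_pos: [0.4335, 0.2274, 0.2615]
tool_rot: [-3.13, 0.013, -1.869]
contact_force: [-1.2, 0.2, -0.4]
opening: 0.0917
```

```bash
python3 - <<'E'
from h import *
st=observe();p=read_camera("wrist"); save(p,"w2.png",None,1.5)
print(st["time"],st["tool_pos"],st["tool_rot"],delta([.421,.231,.25],np.radians(-108.7)))
import pickle; pickle.dump((st,{k:p[k] for k in ["img","camera_matrix","D","tool_from_camera"]}),open("w2.pkl","wb"))
for q in ["lever_grip","lever_stop_point","lever"]:
  for d in tip_of(q,p)[:2]: print(q,d["location"],d["score"])
E
```

```text
7.05 [0.43346323 0.2273988  0.26149789] [-3.13027319  0.01327886 -1.86857804] (array([ 1.2, 13.5, 13. ]), array([-0.0128,  0.0151,  0.0283]))
lever_grip [0.4223, 0.2284, 0.0492] 0.67
lever_stop_point [0.4001, 0.1618, 0.0495] 0.84
lever [0.4212, 0.2278, 0.0023] 0.83
```

View pics/w2.png

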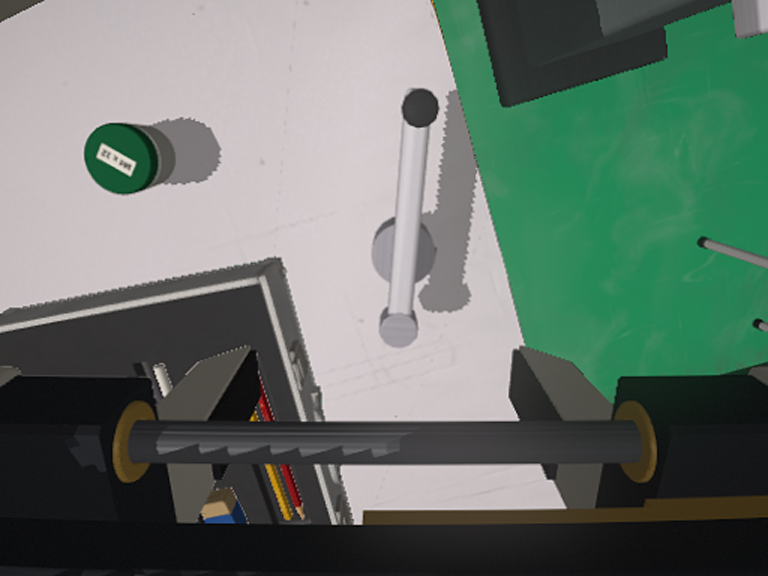

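```bash
python3 - <<'E'
from h import *
import pickle
st,p=pickle.load(open("w2.pkl","rb"))
print("case corner",back(p,[[190,173],[222,300]],.05,st),back(p,[[190,173]],.0,st))
save(p,"w2c.png",(235,50,305,240),4)
save(p,"w2c.png",(235,50,305,240),4)
# knob top, counterweight
kn=back(p,[[420/1.5,107/1.5]],.087,st); print("knob",kn)
g=cv2.cvtColor(p["img"],cv2.COLOR_RGB2GRAY)
for r in range(90,210,6): print(r,g[r,255:295].tolist())
s=read_camera("scene"); 
print("scene case", back(s,[[118,318],[193,258],[118,212]],.05))
E
```

```text
case corner [[0.49687904 0.20624157 0.05      ]
 [0.51516298 0.35516336 0.05      ]] [[0.51152225 0.21600406 0.        ]]
knob [[0.39007789 0.14262899 0.087     ]]
90 [206, 206, 206, 206, 206, 206, 207, 208, 207, 205, 206, 207, 184, 169, 189, 201, 205, 210, 211, 209, 205, 199, 194, 195, 195, 196, 194, 181, 163, 143, 128, 179, 205, 202, 201, 202, 201, 201, 201, 202]
96 [206, 207, 207, 208, 208, 206, 205, 205, 206, 206, 207, 196, 171, 179, 198, 202, 207, 209, 209, 208, 202, 197, 194, 194, 195, 195, 187, 170, 153, 127, 164, 200, 203, 202, 202, 201, 201, 201, 204, 157]
102 [206, 206, 206, 205, 206, 207, 206, 205, 204, 205, 206, 184, 166, 188, 200, 205, 209, 210, 208, 205, 197, 194, 193, 194, 195, 192, 179, 161, 140, 141, 184, 205, 203, 202, 203, 202, 204, 203, 206, 161]
108 [207, 206, 207, 206, 206, 206, 204, 205, 205, 206, 197, 171, 178, 200, 202, 208, 210, 208, 207, 201, 196, 194, 194, 194, 195, 186, 168, 151, 125, 171, 206, 202, 202, 202, 202, 203, 204, 206, 202, 159]
114 [208, 208, 208, 208, 206, 207, 207, 208, 207, 208, 185, 165, 189, 201, 205, 210, 209, 208, 204, 198, 195, 194, 194
[... 2573 characters left out ...]
 197, 203, 205, 206, 202, 198, 196, 197, 197, 197, 195, 191, 176, 155, 135, 169, 207, 204, 204, 199, 170, 133, 128, 129, 129, 129, 129, 130, 130, 129, 130, 129, 129, 128]
198 [205, 206, 208, 193, 168, 183, 202, 203, 206, 204, 198, 195, 195, 196, 196, 195, 194, 185, 163, 138, 148, 191, 207, 188, 146, 128, 130, 131, 130, 130, 130, 130, 130, 129, 130, 129, 129, 129, 129, 128]
204 [208, 201, 176, 155, 171, 196, 201, 205, 205, 200, 197, 196, 197, 198, 197, 196, 190, 173, 152, 133, 168, 205, 202, 201, 201, 205, 175, 124, 127, 129, 128, 128, 129, 128, 129, 128, 128, 128, 128, 128]
scene case [[0.5323215  0.46705471 0.05      ]
 [0.4908629  0.24351985 0.05      ]
 [0.78095692 0.22915374 0.05      ]]
```

View pics/w2c.png

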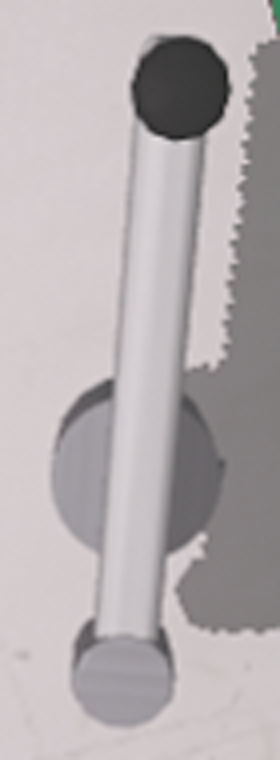

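```bash
python3 - <<'E'
from h import *
import pickle
st,p=pickle.load(open("w2.pkl","rb"))
print("hub",back(p,[[269,167.3]],.032,st))
a=back(p,[[275.3,96],[272.7,132],[270.3,156],[268.3,180],[266,204]],.054,st); print(a.round(4))
d=a[0]-a[-1]; print(np.degrees(np.arctan2(d[1],d[0])))
k=back(p,[[180/4+234.9,88/4+49.9]],.087,st)[0];print(k)
al=np.arctan2(d[1],d[0]); print(k[:2]-.093*np.array([np.cos(al),np.sin(al)]))
c=p["img"].copy(); c=cv2.resize(c[50:240,235:305],None,fx=4,fy=4,interpolation=cv2.INTER_CUBIC)
def draw(o,al):
    M=lambda x,y,z:[o[0]+x*np.cos(al)-y*np.sin(al),o[1]+x*np.sin(al)+y*np.cos(al),z]
    t=np.linspace(0,6.283,60)
    for P in([M(-.045,.008,.054),M(.105,.008,.054),M(.105,-.008,.054),M(-.045,-.008,.054)],[M(.022*np.cos(s),.022*np.sin(s),.032) for s in t],[M(.093+.01*np.cos(s),.01*np.sin(s),.087) for s in t]):
        cv2.polylines(c,[np.int32((proj(p,P,st)-[235,50]+.5)*4)],True,(255,0,0),1)
draw(k[:2]-.093*np.array([np.cos(al),np.sin(al)]),al)
cv2.imwrite("pics/w2d.png",c[...,::-1])
E
```

```text
hub [[0.42233726 0.22769966 0.032     ]]
[[0.3975 0.1609 0.054 ]
 [0.4087 0.191  0.054 ]
 [0.4171 0.212  0.054 ]
 [0.4256 0.2341 0.054 ]
 [0.4347 0.2572 0.054 ]]
-111.10508971810894
[0.39026636 0.14300869 0.087     ]
[0.42375377 0.2297704 ]
```

View pics/w2d.png

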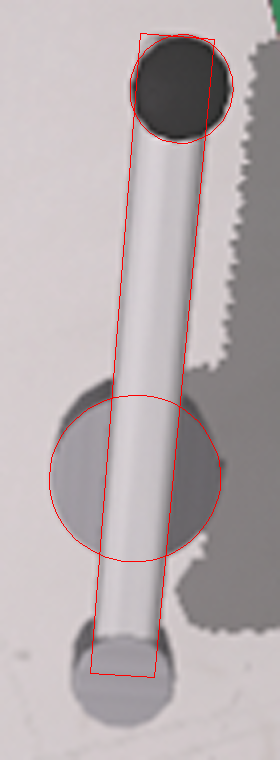

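```bash
python3 - <<'E'
from h import *
print(delta([.4225,.2285,.16],np.radians(-110.5)))
E
```

```text
(array([  5.9,  13.2, 104.4]), array([-0.0154,  0.0177,  0.0603]))
```

Request:
{"fn": "apply_moves", "kwargs": {
  "grip": 0.45,
  "motion": [
    {"offset": [6,13,20],"rotation": [-0.015,0.017,0.06]},
    {"offset": [0,0,30],"rotation": [0,0,0]},
    {"offset": [0,0,30],"rotation": [0,0,0]},
    {"offset": [0,0,20],"rotation": [0,0,0]},
    {"offset": [0,0,0],"rotation": [0,0,0]}
  ]
}}

```text
time: 7.72
tool_pos: [0.4243, 0.2304, 0.1682]
tool_rot: [-3.13, 0.011, -1.932]
contact_force: [-1.4, -1.0, -0.4]
opening: 0.0629
```

```bash
python3 - <<'E'
from h import *
st=observe();p=read_camera("wrist"); save(p,"w3.png",None,1.5)
print(st["time"],st["opening"],st["tool_pos"],delta([.4225,.2285,.103],np.radians(-110.5)))
E
```

```text
7.7167 0.06286285743247096 [0.42434318 0.23042819 0.16820236] (array([ 3.7,  2.5, 66.8]), array([-0.0135,  0.0119, -0.0034]))
```

View pics/w3.png

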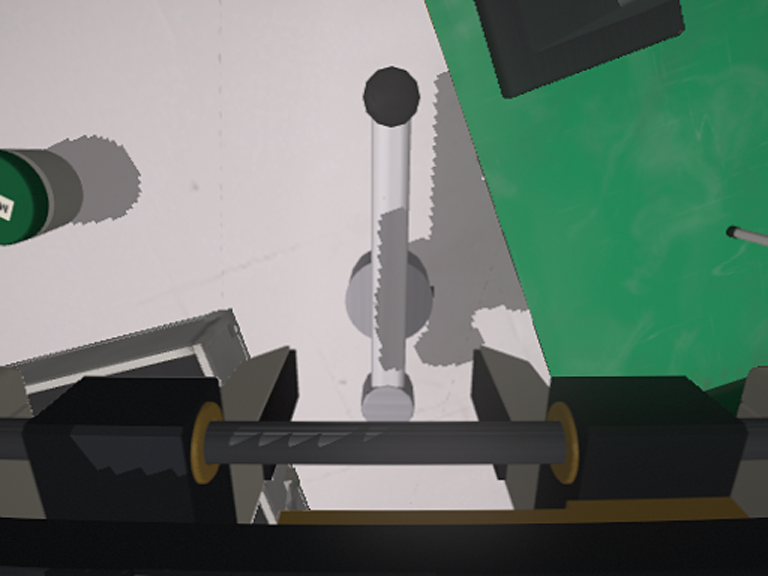

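Request:
{"fn": "apply_moves", "kwargs": {
  "motion": [
    {"offset": [4,2,15],"rotation": [-0.0135,0.012,-0.003]},
    {"offset": [0,0,20],"rotation": [0,0,0]},
    {"offset": [0,0,20],"rotation": [0,0,0]},
    {"offset": [0,0,10],"rotation": [0,0,0]},
    {"offset": [0,0,0],"rotation": [0,0,0]}
  ]
}}

```text
time: 8.18
tool_pos: [0.4265, 0.2296, 0.1085]
tool_rot: [-3.133, 0.007, -1.928]
contact_force: [-0.7, -0.8, -0.3]
opening: 0.0505
```

```bash
python3 - <<'E'
from h import *
st=observe()
print(st["time"],st["opening"],st["contact_force"],st["tool_pos"],delta([.4225,.2285,.103],np.radians(-110.5)))
E
```

```text
8.1833 0.05050727443973468 [-0.66740946 -0.83091879 -0.26553449] [0.4265013  0.22964087 0.10848773] (array([2.5, 3.4, 5.4]), array([-0.0089,  0.0072,  0.0006]))
```

Request:
{"fn": "apply_moves", "kwargs": {
  "motion": [
    {"offset": [2.5,3.4,5.5],"rotation": [-0.009,0.007,0]},
    {"offset": [0,0,0],"rotation": [0,0,0]}
  ]
}}

```text
time: 8.35
tool_pos: [0.4231, 0.2287, 0.104]
tool_rot: [-3.141, 0.001, -1.928]
contact_force: [-1.5, -0.0, -1.1]
opening: 0.0506
```

Request:
{"fn": "apply_moves", "kwargs": {
  "grip": 1.0,
  "grip_force": 30,
  "motion": [
    {"offset": [0,0,0],"rotation": [0,0,0]},
    {"offset": [0,0,0],"rotation": [0,0,0]},
    {"offset": [0,0,0],"rotation": [0,0,0]},
    {"offset": [0,0,0],"rotation": [0,0,0]},
    {"offset": [0,0,0],"rotation": [0,0,0]},
    {"offset": [0,0,0],"rotation": [0,0,0]}
  ]
}}

```text
time: 8.85
tool_pos: [0.4247, 0.2294, 0.1074]
tool_rot: [-3.137, 0.004, -1.928]
contact_force: [1.9, -1.8, -3.8]
opening: 0.0157
```

```bash
python3 - <<'E'
from h import *
st=observe()
print(st["time"],st["opening"],st["contact_force"],st["torque"],st["tool_pos"],delta([.4225,.2285,.103],np.radians(-110.5)))
E
```

```text
8.85 0.015701186542919122 [ 1.93280182 -1.76774431 -3.83810057] [ 0.00621359 -0.36730876  0.08924566] [0.42465931 0.22941095 0.10737397] (array([1.6, 1.7, 4.4]), array([-0.0047,  0.0044,  0.0008]))
```

Request:
{"fn": "apply_moves", "kwargs": {
  "motion": [
    {"offset": [0,0,-15],"rotation": [0,0,0]},
    {"offset": [0,0,-30],"rotation": [0,0,0]},
    {"offset": [0,0,-35],"rotation": [0,0,0]},
    {"offset": [0,0,-35],"rotation": [0,0,0]},
    {"offset": [0,0,-25],"rotation": [0,0,0.05]},
    {"offset": [0,0,0],"rotation": [0,0,0.1]},
    {"offset": [0,0,0],"rotation": [0,0,0.1]},
    {"offset": [0,0,0],"rotation": [0,0,0.1]},
    {"offset": [0,0,0],"rotation": [0,0,0.1]},
    {"offset": [0,0,0],"rotation": [0,0,0.1]},
    {"offset": [0,0,0],"rotation": [0,0,0.1]},
    {"offset": [0,0,0],"rotation": [0,0,0.1]}
  ]
}}

```text
time: 9.85
tool_pos: [0.4204, 0.2277, 0.2514]
tool_rot: [3.141, -0.004, -2.71]
contact_force: [0.2, -0.8, -2.3]
opening: 0.0155
```

```bash
python3 - <<'E'
from h import *
st=observe()
print(st["time"],st["opening"],st["contact_force"],st["torque"],st["tool_pos"],st["tool_rot"],delta([.461,-.1415,.24],np.radians(172.5)))
p=read_camera("wrist");save(p,"w4.png",None,1.5)
E
```

```text
9.85 0.015464257640234574 [ 0.19808145 -0.79422358 -2.32334948] [ 0.16156442 -0.14475785  0.01377998] [0.42037121 0.22772835 0.25139231] [ 3.14124007 -0.00407293 -2.71000349] (array([ 117.5, -352.4,   11.7]), array([-0.0008, -0.0041,  0.5625]))
```

View pics/w4.png

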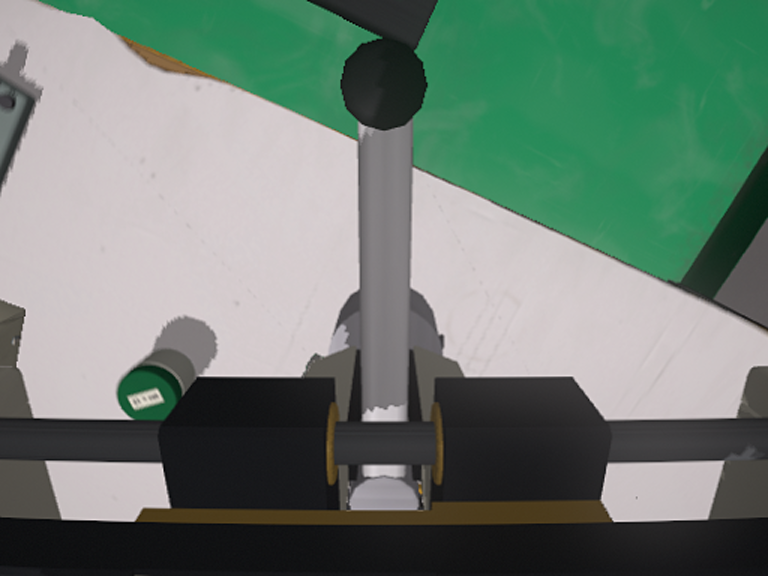

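```bash
python3 - <<'E'
from h import *
p=read_camera("wrist");T=np.array(p["tool_from_camera"])
def tb(uv,z):
    n=cv2.undistortPoints(np.array([[uv]],float),p["camera_matrix"],p["D"]).ravel(); d=T[:3,:3]@np.r_[n,1];c=T[:3,3]
    return c+d*(z-c[2])/d[2]
for z in(.016,.018,.020): print(tb([384/1.5-.3,84/1.5-.3],z))
E
```

```text
[ 0.09290621 -0.00023764  0.016     ]
[ 0.09309227 -0.00023618  0.018     ]
[ 0.09327833 -0.00023472  0.02      ]
```

Request:
{"fn": "apply_moves", "kwargs": {
  "motion": [
    {"offset": [8,-24,0],"rotation": [0,0,0]},
    {"offset": [12,-35,0],"rotation": [0,0,0]},
    {"offset": [12,-36,0],"rotation": [0,0,0]},
    {"offset": [12,-36,0],"rotation": [0,0,0]},
    {"offset": [12,-36,0],"rotation": [0,0,0]},
    {"offset": [12,-36,0],"rotation": [0,0,0]},
    {"offset": [12,-36,0],"rotation": [0,0,0]},
    {"offset": [12,-36,0],"rotation": [0,0,0]},
    {"offset": [12,-36,0],"rotation": [0,0,0]},
    {"offset": [8,-24,0],"rotation": [0,0,0]},
    {"offset": [4,-12,0],"rotation": [0,0,0]},
    {"offset": [0,0,0],"rotation": [0,0,0.1]}
  ]
}}

```text
time: 10.95
tool_pos: [0.469, -0.1512, 0.2487]
tool_rot: [3.14, -0.006, -2.751]
contact_force: [-0.2, 0.2, -2.5]
opening: 0.0155
```

Request:
{"fn": "apply_moves", "kwargs": {
  "motion": [
    {"offset": [0,0,0],"rotation": [0,0,0.1]},
    {"offset": [0,0,0],"rotation": [0,0,0.1]},
    {"offset": [0,0,0],"rotation": [0,0,0.1]},
    {"offset": [0,0,0],"rotation": [0,0,0.1]},
    {"offset": [0,0,0],"rotation": [0,0,0]}
  ]
}}

```text
time: 11.37
tool_pos: [0.4678, -0.1538, 0.2467]
tool_rot: [3.141, -0.01, 3.123]
contact_force: [1.2, 0.4, -2.8]
opening: 0.0156
```

```bash
python3 - <<'E'
from h import *
st=observe()
print(st["time"],st["opening"],st["contact_force"],st["torque"],st["tool_pos"],st["tool_rot"],st["qpos"],delta([.4605,-.1414,.24],np.radians(172.5)))
E
```

```text
11.3667 0.015551571189162389 [ 1.24095073  0.4222154  -2.75710894] [ 0.10047291 -0.15129066  0.01871094] [ 0.46781497 -0.15384782  0.24668037] [ 3.14135527 -0.00999307  3.12323113] [-0.4713317   0.33090751  1.67566517 -0.00456954  1.14411314 -2.02185528] (array([ 7.5, 12.3,  6.8]), array([-0.0003, -0.01  ,  0.1125]))
```

Request:
{"fn": "apply_moves", "kwargs": {
  "motion": [
    {"offset": [7.5,12.3,10],"rotation": [0,-0.01,0.11]},
    {"offset": [0,0,20],"rotation": [0,0,0]},
    {"offset": [0,0,5],"rotation": [0,0,0]},
    {"offset": [0,0,0],"rotation": [0,0,0]}
  ]
}}

```text
time: 11.7
tool_pos: [0.4604, -0.1413, 0.211]
tool_rot: [-3.141, 0.001, 3.029]
contact_force: [-0.8, 0.5, -3.0]
opening: 0.0158
```

```bash
python3 - <<'E'
from h import *
st=observe()
print(st["time"],st["opening"],st["contact_force"],st["torque"],st["tool_pos"],st["tool_rot"],delta([.4605,-.1414,.19],np.radians(172.5)))
for n in ["wrist","side","scene"]:
  p=read_camera(n); c={"wrist":None,"side":(190,150,330,270),"scene":(220,130,340,240)}[n]
  save(p,n+"5.png",c,1.5 if c is None else 5)
E
```

```text
11.7 0.01576063275773587 [-0.8346878   0.45037106 -2.97550725] [ 0.06161086 -0.16473764 -0.00449477] [ 0.46037902 -0.14125193  0.21103026] [-3.14077682e+00  1.31217764e-03  3.02933450e+00] (array([-0.1, -0.1, 21. ]), array([-0.0008,  0.0013,  0.0186]))
```

View pics/wrist5.png

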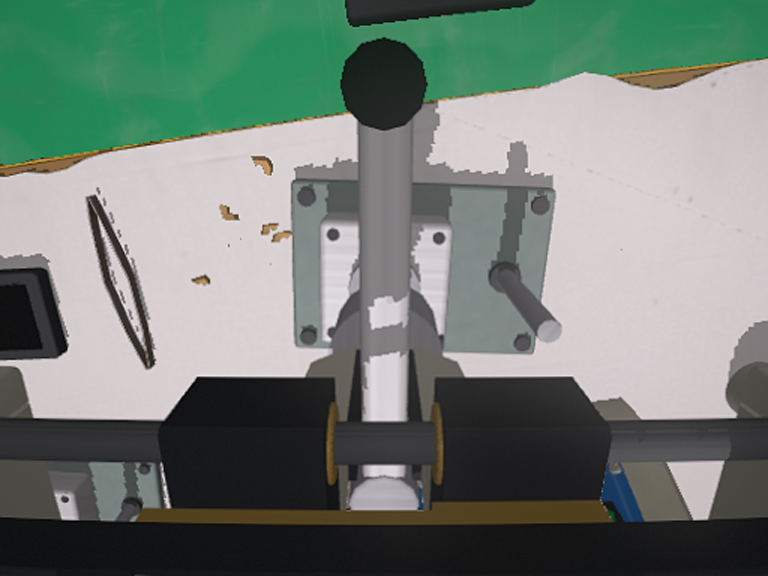

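View pics/side5.png

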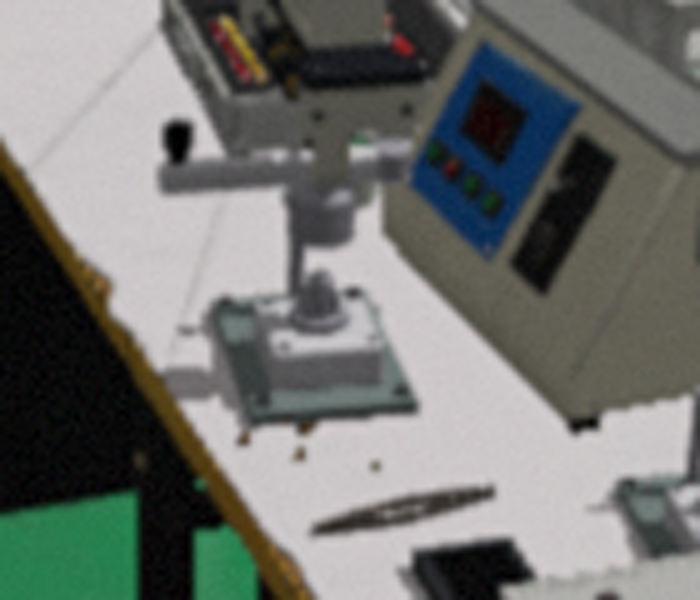

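View pics/scene5.png

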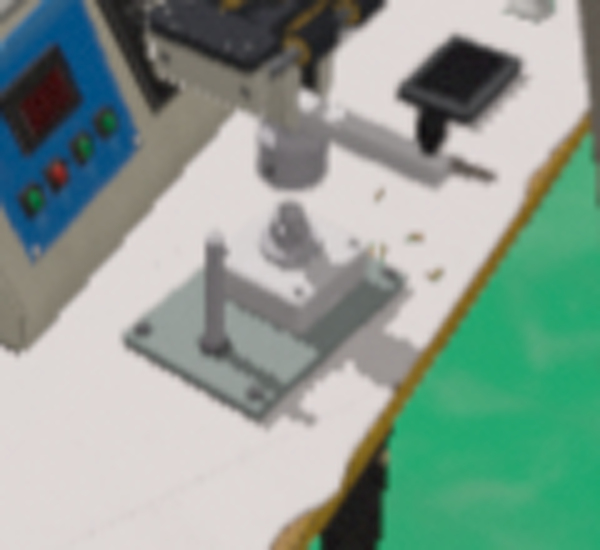

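```bash
python3 - <<'E'
from h import *
st=observe();p=read_camera("wrist")
print(back(p,[[550/1.5-.3,331/1.5-.3]],.102,st), proj(p,[[.4712,-.0679,.102]],st)*1.5)
s=read_camera("side");print(proj(s,[[.4605,-.1414,.078]]),((np.array([318,272])/5)+[190,150]))
s=read_camera("scene");print(proj(s,[[.4605,-.1414,.078]]),((np.array([291,207])/5)+[220,130]))
E
```

```text
[[ 0.47282187 -0.06721937  0.102     ]] [[548.03917385 327.44063257]]
[[254.15539475 204.84779844]] [253.6 204.4]
[[277.10804111 169.90071907]] [278.2 171.4]
```

Request:
{"fn": "apply_moves", "kwargs": {
  "motion": [
    {"offset": [0,0,8],"rotation": [0,0,0.018]},
    {"offset": [0,0,8],"rotation": [0,0,0]},
    {"offset": [0,0,6],"rotation": [0,0,0]},
    {"offset": [0,0,4],"rotation": [0,0,0]}
  ]
}}

```text
time: 12.33
tool_pos: [0.4624, -0.1426, 0.1861]
tool_rot: [-3.138, 0.009, 3.007]
contact_force: [-0.0, 0.2, -2.8]
opening: 0.0158
```

```bash
cat > s.py <<'E'
from h import *
st=observe()
print(round(st["time"],2),st["contact_force"].round(1),st["torque"].round(2),st["tool_pos"].round(4),np.degrees(st["tool_rot"]).round(2),delta([.4608,-.1412,st["tool_pos"][2]],np.radians(172.5)))
E
python3 s.py
```

```text
12.33 [-0.   0.2 -2.8] [ 0.04 -0.17 -0.03] [ 0.4624 -0.1426  0.1861] [-179.81    0.51  172.27] (array([ 1.8,  1.2, -0. ]), array([-0.0034,  0.009 , -0.0041]))
```

Request:
{"fn": "apply_moves", "kwargs": {
  "motion": [
    {"offset": [1.8,1.2,3],"rotation": [-0.003,0.009,0]},
    {"offset": [0,0,3],"rotation": [0,0.002,0]},
    {"offset": [0,0,3],"rotation": [0,0.002,0]},
    {"offset": [0,0,3],"rotation": [0,0.002,0]}
  ]
}}

```text
time: 12.67
tool_pos: [0.461, -0.1416, 0.1723]
tool_rot: [-3.141, -0.007, 3.007]
contact_force: [0.0, -0.4, -2.4]
opening: 0.0157
```

```bash
python3 s.py
```

```text
12.67 [ 0.  -0.4 -2.4] [ 0.06 -0.19  0.03] [ 0.461  -0.1416  0.1723] [-179.95   -0.39  172.29] (array([0.3, 0.4, 0. ]), array([-0.0009, -0.0068, -0.0037]))
```

Request:
{"fn": "apply_moves", "kwargs": {
  "motion": [
    {"offset": [0.3,0.4,2],"rotation": [0,-0.006,0]},
    {"offset": [0,0,2],"rotation": [0,0,0]},
    {"offset": [0,0,2],"rotation": [0,0,0]}
  ]
}}

```text
time: 12.92
tool_pos: [0.4611, -0.1416, 0.1658]
tool_rot: [-3.14, 0.0, 3.007]
contact_force: [-0.1, -1.0, -1.8]
opening: 0.0158
```

```bash
python3 s.py
```

```text
12.92 [-0.1 -1.  -1.8] [-0.14 -0.15 -0.03] [ 0.4611 -0.1416  0.1658] [-1.7990e+02  2.0000e-02  1.7231e+02] (array([ 0.4,  0.3, -0. ]), array([-0.0018,  0.0004, -0.0034]))
```

Request:
{"fn": "apply_moves", "kwargs": {
  "motion": [
    {"offset": [0.2,0.2,2],"rotation": [0,0,0]},
    {"offset": [0,0,2],"rotation": [0,0,0]},
    {"offset": [0,0,2],"rotation": [0,0,0]}
  ]
}}

```text
time: 13.17
tool_pos: [0.461, -0.1416, 0.1595]
tool_rot: [-3.139, 0.001, 3.007]
contact_force: [1.2, -1.7, -2.1]
opening: 0.0159
```

```bash
python3 s.py
```

```text
13.17 [ 1.2 -1.7 -2.1] [-0.17 -0.14  0.03] [ 0.461  -0.1416  0.1595] [-1.7987e+02  7.0000e-02  1.7231e+02] (array([ 0.3,  0.3, -0. ]), array([-0.0023,  0.0012, -0.0033]))
```

Request:
{"fn": "apply_moves", "kwargs": {
  "motion": [
    {"offset": [0,0,1.5],"rotation": [0,0,0]},
    {"offset": [0,0,1.5],"rotation": [0,0,0]}
  ]
}}

```text
time: 13.33
tool_pos: [0.4612, -0.1414, 0.1567]
tool_rot: [-3.14, 0.002, 3.007]
contact_force: [-4.3, 4.3, 23.1]
opening: 0.016
```

```bash
python3 s.py
```

```text
13.33 [-4.3  4.3 23.1] [0.79 0.65 0.01] [ 0.4612 -0.1414  0.1567] [-1.7990e+02  9.0000e-02  1.7229e+02] (array([ 0.4,  0.1, -0. ]), array([-0.0018,  0.0016, -0.0037]))
```

Request:
{"fn": "apply_moves", "kwargs": {
  "motion": [
    {"offset": [0.3,0.1,-0.3],"rotation": [0,0,0]},
    {"offset": [0,0,0],"rotation": [0,0,0.03]},
    {"offset": [0,0,0],"rotation": [0,0,0.06]},
    {"offset": [0,0,0],"rotation": [0,0,0.06]}
  ]
}}

```text
time: 13.67
tool_pos: [0.461, -0.1417, 0.1571]
tool_rot: [-3.139, 0.003, 2.854]
contact_force: [-0.7, -0.8, 0.3]
opening: 0.0157
```

```bash
python3 s.py; python3 - <<'E'
from h import *
for n in ["side","scene"]:
  p=read_camera(n); c={"side":(190,150,330,270),"scene":(220,130,340,240)}[n]
  save(p,n+"6.png",c,5)
E
```

```text
13.67 [-0.7 -0.8  0.3] [-0.11 -0.05  0.15] [ 0.461  -0.1417  0.1571] [-1.7983e+02  1.6000e-01  1.6354e+02] (array([ 0.3,  0.4, -0. ]), array([-0.0031,  0.0026, -0.1563]))
```

View pics/side6.png

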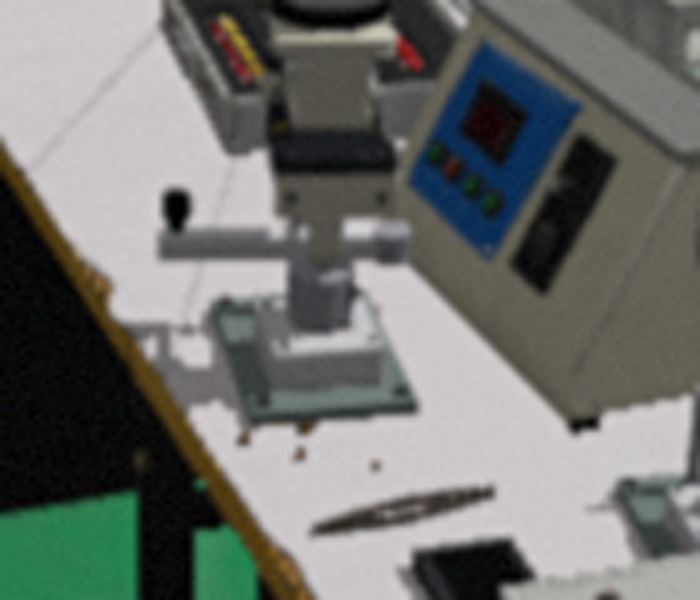

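View pics/scene6.png

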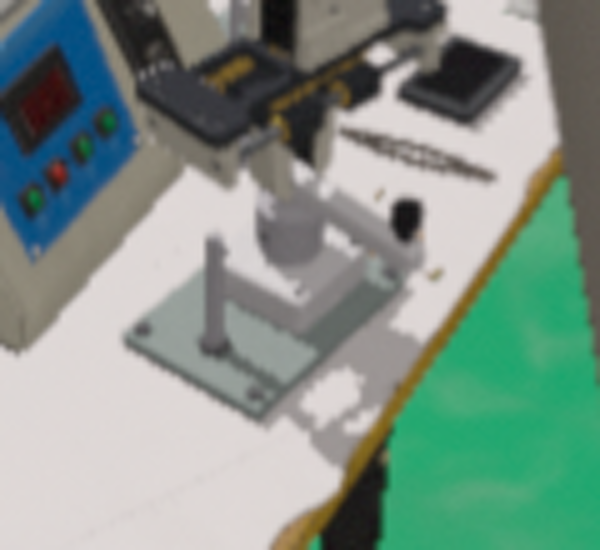

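Request:
{"fn": "apply_moves", "kwargs": {
  "motion": [
    {"offset": [0.2,0.3,0.2],"rotation": [-0.002,0,0.08]},
    {"offset": [0,0,0.1],"rotation": [0,0,0.08]},
    {"offset": [0,0,0.1],"rotation": [0,0,0.08]},
    {"offset": [0,0,0.1],"rotation": [0,0,0.08]}
  ]
}}

```text
time: 14.1
tool_pos: [0.4607, -0.142, 0.1571]
tool_rot: [-3.14, 0.004, 2.535]
contact_force: [-0.7, -1.3, 0.4]
opening: 0.0157
```

```bash
python3 s.py
```

```text
14.1 [-0.7 -1.3  0.4] [-0.19 -0.    0.11] [ 0.4607 -0.142   0.1571] [-179.92    0.23  145.26] (array([ 0.4,  0.7, -0. ]), array([-0.0023,  0.0035, -0.4754]))
```

Forces are low; swinging on (from 145° towards about 100°).

Request:
{"fn": "apply_moves", "kwargs": {
  "motion": [
    {"offset": [0.3,0.5,0.1],"rotation": [-0.002,0.003,0.08]},
    {"offset": [0,0.1,0.1],"rotation": [0,0,0.08]},
    {"offset": [0,0.1,0.1],"rotation": [0,0,0.08]},
    {"offset": [0,0.1,0.1],"rotation": [0,0,0.08]},
    {"offset": [0,0.1,0.1],"rotation": [0,0,0.08]}
  ]
}}

```text
time: 14.52
tool_pos: [0.4606, -0.1423, 0.1571]
tool_rot: [-3.14, 0.002, 2.128]
contact_force: [-1.5, -1.6, 0.6]
opening: 0.0159
```

```bash
python3 s.py
```

```text
14.52 [-1.5 -1.6  0.6] [-0.3   0.07  0.11] [ 0.4606 -0.1423  0.1571] [-1.7993e+02  1.4000e-01  1.2195e+02] (array([ 0.8,  0.8, -0. ]), array([-0.0022,  0.0018, -0.8822]))
```

Request:
{"fn": "apply_moves", "kwargs": {
  "motion": [
    {"offset": [0.5,0.5,0.1],"rotation": [-0.002,0.002,0.08]},
    {"offset": [0,0.1,0.1],"rotation": [0,0,0.08]},
    {"offset": [0,0.1,0.1],"rotation": [0,0,0.08]},
    {"offset": [0,0.1,0.1],"rotation": [0,0,0.06]},
    {"offset": [0,0.1,0.1],"rotation": [0,0,0.03]}
  ]
}}

```text
time: 14.93
tool_pos: [0.4603, -0.1425, 0.1571]
tool_rot: [-3.14, 0.002, 1.792]
contact_force: [-0.2, -2.2, 0.8]
opening: 0.016
```

```bash
python3 s.py; python3 - <<'E'
from h import *
p=read_camera("wrist");save(p,"w7.png",None,1.5)
E
```

```text
14.93 [-0.2 -2.2  0.8] [-0.23  0.01  0.13] [ 0.4603 -0.1425  0.1571] [-1.7992e+02  1.1000e-01  1.0268e+02] (array([ 1.1,  0.8, -0. ]), array([-2.4000e-03,  9.0000e-04, -1.2185e+00]))
```

View pics/w7.png

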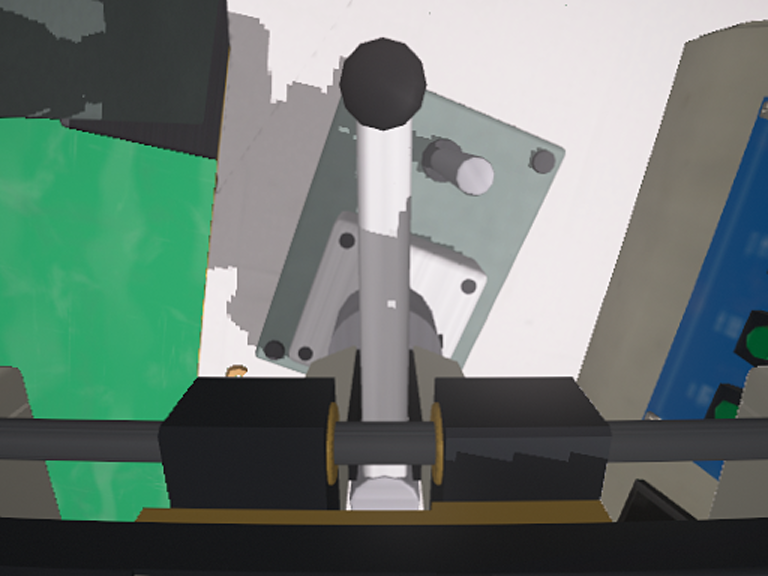

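Request:
{"fn": "apply_moves", "kwargs": {
  "motion": [
    {"offset": [0.3,0.3,0.1],"rotation": [-0.002,0,0.05]},
    {"offset": [0,0.1,0.1],"rotation": [0,0,0.05]},
    {"offset": [0,0,0],"rotation": [0,0,0.03]}
  ]
}}

```text
time: 15.23
tool_pos: [0.46, -0.1424, 0.1571]
tool_rot: [-3.141, 0.003, 1.666]
contact_force: [-0.2, -1.0, -0.4]
opening: 0.0156
```

```bash
python3 s.py
```

```text
15.23 [-0.2 -1.  -0.4] [-0.18 -0.12  0.14] [ 0.46   -0.1424  0.1571] [-1.7998e+02  1.6000e-01  9.5450e+01] (array([ 1.1,  0.9, -0. ]), array([-0.0023,  0.0021, -1.3448]))
```

Request:
{"fn": "apply_moves", "kwargs": {
  "motion": [
    {"offset": [0,0,0],"rotation": [0,0,0.02]},
    {"offset": [0,0,0],"rotation": [0,0,0.02]}
  ]
}}

```text
time: 15.4
tool_pos: [0.46, -0.1424, 0.1571]
tool_rot: [-3.141, 0.003, 1.628]
contact_force: [0.4, -0.6, -0.2]
opening: 0.0155
```

```bash
python3 s.py; python3 - <<'E'
from h import *
p=read_camera("wrist");save(p,"w8.png",(220,60,350,180),5)
E
```

```text
15.4 [ 0.4 -0.6 -0.2] [-0.32 -0.01  0.11] [ 0.46   -0.1424  0.1571] [-1.7998e+02  1.6000e-01  9.3250e+01] (array([ 1.1,  0.9, -0. ]), array([-0.0022,  0.0022, -1.3831]))
```

View pics/w8.png

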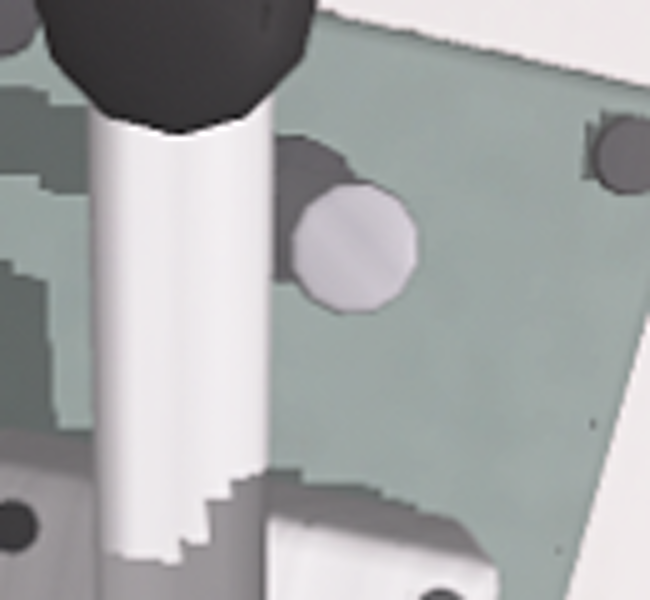

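Request:
{"fn": "apply_moves", "kwargs": {
  "motion": [
    {"offset": [0,0,0],"rotation": [0,0,0.015]}
  ]
}}

```text
time: 15.53
tool_pos: [0.46, -0.1424, 0.1571]
tool_rot: [-3.141, 0.003, 1.612]
contact_force: [0.9, -1.1, -0.5]
opening: 0.0158
```

Request:
{"fn": "apply_moves", "kwargs": {
  "motion": [
    {"offset": [0,0,0],"rotation": [0,0,0.01]}
  ]
}}

```text
time: 15.62
tool_pos: [0.4599, -0.1424, 0.1571]
tool_rot: [-3.141, 0.003, 1.602]
contact_force: [-1.0, -1.3, 0.3]
opening: 0.0157
```

```bash
python3 s.py; python3 - <<'E'
from h import *
p=read_camera("wrist");save(p,"w9.png",(220,60,350,180),5)
E
```

```text
15.62 [-1.  -1.3  0.3] [-0.23 -0.01  0.25] [ 0.4599 -0.1424  0.1571] [-1.7997e+02  1.6000e-01  9.1780e+01] (array([ 1.1,  0.9, -0. ]), array([-0.0024,  0.002 , -1.4089]))
```

View pics/w9.png

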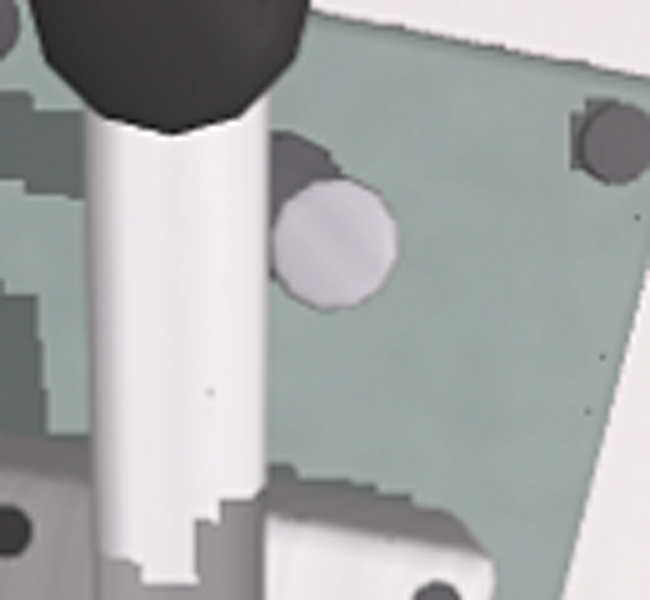

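Request:
{"fn": "apply_moves", "kwargs": {
  "motion": [
    {"offset": [0,0,0],"rotation": [0,0,0.008]}
  ]
}}

```text
time: 15.75
tool_pos: [0.4598, -0.1423, 0.1571]
tool_rot: [-3.141, 0.003, 1.594]
contact_force: [-1.1, -1.5, 0.9]
opening: 0.0159
```

```bash
python3 s.py
```

```text
15.75 [-1.1 -1.5  0.9] [-0.2   0.01  0.38] [ 0.4598 -0.1423  0.1571] [-1.7996e+02  1.7000e-01  9.1330e+01] (array([ 1.1,  1. , -0. ]), array([-0.0027,  0.0019, -1.4166]))
```

Request:
{"fn": "apply_moves", "kwargs": {
  "grip": 0.5,
  "motion": [
    {"offset": [0,0,0],"rotation": [0,0,0]},
    {"offset": [0,0,0],"rotation": [0,0,0]},
    {"offset": [0,0,0],"rotation": [0,0,0]},
    {"offset": [0,0,0],"rotation": [0,0,0]},
    {"offset": [0,0,0],"rotation": [0,0,0]}
  ]
}}

```text
time: 16.17
tool_pos: [0.4602, -0.1417, 0.1572]
tool_rot: [3.141, 0.001, 1.593]
contact_force: [0.2, 0.1, -0.4]
opening: 0.0436
```

```bash
python3 s.py; python3 - <<'E'
from h import *
p=read_camera("wrist");save(p,"w10.png",(200,40,350,180),4)
E
```

```text
16.17 [ 0.2  0.1 -0.4] [-0.01 -0.08 -0.02] [ 0.4602 -0.1417  0.1572] [1.7999e+02 8.0000e-02 9.1250e+01] (array([ 0.5,  0.7, -0. ]), array([-8.000e-04,  1.300e-03, -1.418e+00]))
```

View pics/w10.png

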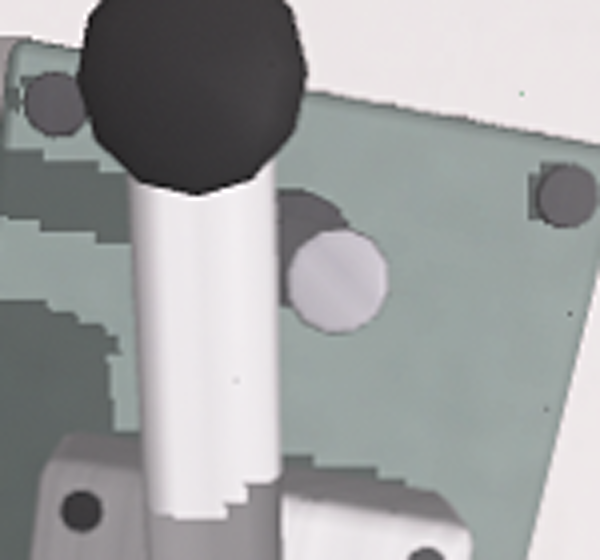

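Request:
{"fn": "apply_moves", "kwargs": {
  "motion": [
    {"offset": [10,0,0],"rotation": [0,0,0]},
    {"offset": [15,0,0],"rotation": [0,0,0]},
    {"offset": [15,2,0],"rotation": [0,0,0]},
    {"offset": [8,3,0],"rotation": [0,0,0]},
    {"offset": [0,3,0],"rotation": [0,0,0]},
    {"offset": [0,0,0],"rotation": [0,0,0]}
  ]
}}

```text
time: 16.72
tool_pos: [0.4673, -0.0897, 0.1571]
tool_rot: [3.141, 0.001, 1.591]
contact_force: [-0.3, -0.2, 0.3]
opening: 0.0459
```

```bash
python3 s.py; python3 - <<'E'
from h import *
p=read_camera("wrist");save(p,"w11.png",None,1.5)
E
```

```text
16.72 [-0.3 -0.2  0.3] [-0.07 -0.13 -0.06] [ 0.4673 -0.0897  0.1571] [1.7997e+02 6.0000e-02 9.1180e+01] (array([-51.3,  -7.6,   0. ]), array([-4.0000e-04,  1.1000e-03, -1.4193e+00]))
```

View pics/w11.png

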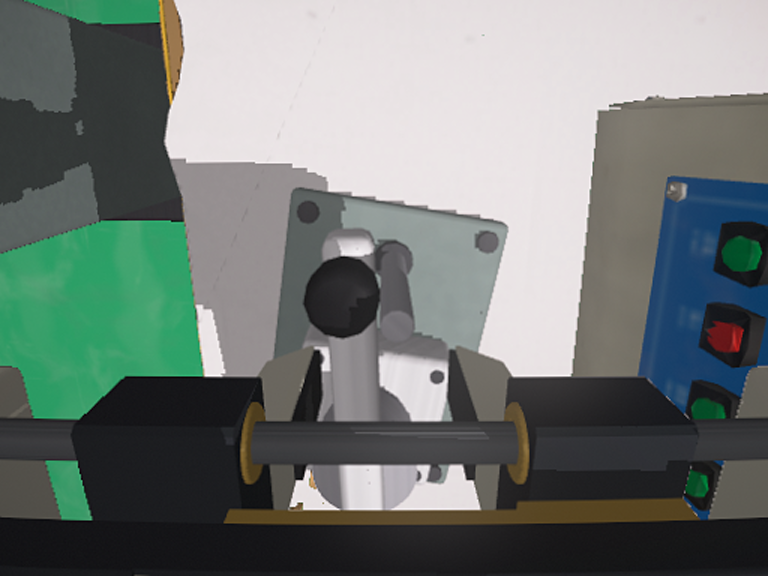

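Request:
{"fn": "apply_moves", "kwargs": {
  "motion": [
    {"offset": [0,2,0],"rotation": [0,0,0]},
    {"offset": [0,1,0],"rotation": [0,0,0]}
  ]
}}

```text
time: 16.93
tool_pos: [0.4703, -0.0904, 0.1571]
tool_rot: [3.142, 0.001, 1.591]
contact_force: [1.2, -0.4, 0.3]
opening: 0.046
```

Request:
{"fn": "apply_moves", "kwargs": {
  "motion": [
    {"offset": [0,1,0],"rotation": [0,0,0]}
  ]
}}

```text
time: 17.02
tool_pos: [0.4714, -0.0908, 0.157]
tool_rot: [-3.142, 0.001, 1.59]
contact_force: [-1.2, -0.5, -0.1]
opening: 0.046
```

```bash
python3 s.py; python3 - <<'E'
from h import *
p=read_camera("wrist");save(p,"w12.png",(180,140,330,260),5)
E
```

```text
17.02 [-1.2 -0.5 -0.1] [ 0.01 -0.12 -0.03] [ 0.4714 -0.0908  0.157 ] [-1.800e+02  6.000e-02  9.112e+01] (array([-50.2, -11.6,   0.1]), array([-8.0000e-04,  9.0000e-04, -1.4203e+00]))
```

View pics/w12.png

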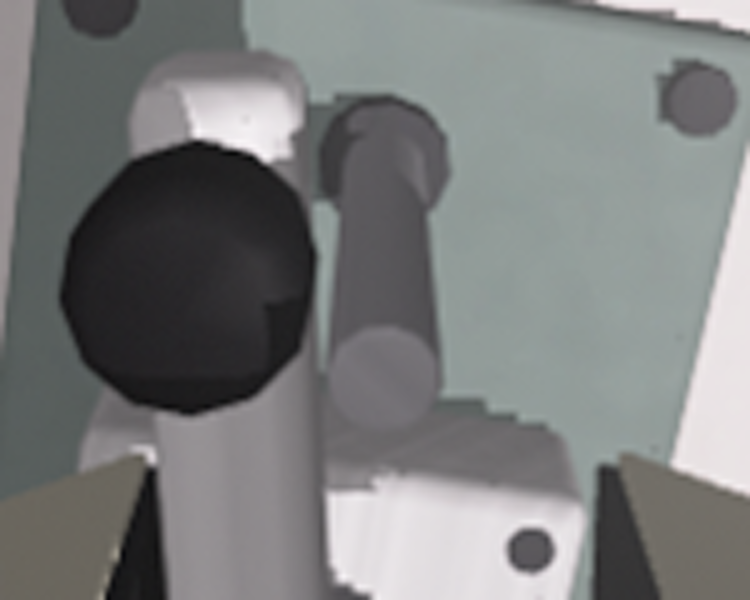

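Request:
{"fn": "apply_moves", "kwargs": {
  "motion": [
    {"offset": [0,1,0],"rotation": [0,0,0]}
  ]
}}

```text
time: 17.15
tool_pos: [0.4725, -0.0911, 0.157]
tool_rot: [-3.141, 0.001, 1.59]
contact_force: [-1.5, -0.0, -0.4]
opening: 0.0456
```

Request:
{"fn": "apply_moves", "kwargs": {
  "motion": [
    {"offset": [0,0.7,0],"rotation": [0,0,0]}
  ]
}}

```text
time: 17.23
tool_pos: [0.4729, -0.0912, 0.1568]
tool_rot: [-3.14, 0.001, 1.589]
contact_force: [-2.4, 1.1, 1.4]
opening: 0.046
```

```bash
python3 s.py; python3 - <<'E'
from h import *
p=read_camera("wrist");save(p,"w13.png",(180,140,330,260),5)
E
```

```text
17.23 [-2.4  1.1  1.4] [0.12 0.31 0.07] [ 0.4729 -0.0912  0.1568] [-1.7993e+02  3.0000e-02  9.1060e+01] (array([-49.8, -13. ,   0. ]), array([-1.4000e-03, -4.0000e-04, -1.4214e+00]))
```

View pics/w13.png

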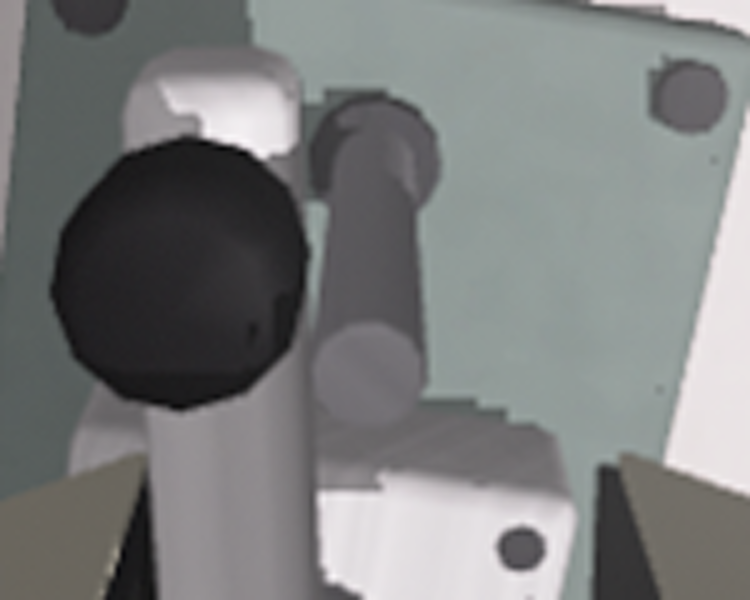

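Request:
{"fn": "apply_moves", "kwargs": {
  "motion": [
    {"offset": [0,0.6,0],"rotation": [0,0,0]}
  ]
}}

```text
time: 17.37
tool_pos: [0.4731, -0.0911, 0.1567]
tool_rot: [-3.139, 0.0, 1.589]
contact_force: [-2.9, 0.7, 2.5]
opening: 0.0461
```

Request:
{"fn": "apply_moves", "kwargs": {
  "motion": [
    {"offset": [0,0.6,0],"rotation": [0,0,0]}
  ]
}}

```text
time: 17.45
tool_pos: [0.4732, -0.0911, 0.1566]
tool_rot: [-3.138, 0.0, 1.589]
contact_force: [-2.7, -0.2, 2.8]
opening: 0.0457
```

```bash
python3 s.py
```

```text
17.45 [-2.7 -0.2  2.8] [-0.03  0.59  0.01] [ 0.4732 -0.0911  0.1566] [-1.7978e+02  1.0000e-02  9.1060e+01] (array([-49.9, -13.3,   0.1]), array([-0.0033, -0.0027, -1.4214]))
```

Request:
{"fn": "apply_moves", "kwargs": {
  "motion": [
    {"offset": [0,1,0],"rotation": [0,0,0]}
  ]
}}

```text
time: 17.53
tool_pos: [0.4734, -0.0911, 0.1566]
tool_rot: [-3.136, -0.0, 1.59]
contact_force: [-6.3, -0.1, 4.8]
opening: 0.0461
```

```bash
python3 s.py; python3 - <<'E'
from h import *
p=read_camera("wrist");save(p,"w14.png",(180,140,330,260),5)
E
```

```text
17.53 [-6.3 -0.1  4.8] [-0.12  1.06  0.07] [ 0.4734 -0.0911  0.1566] [-179.65   -0.     91.08] (array([-49.9, -13.5,   0.1]), array([-0.0049, -0.0044, -1.4211]))
```

View pics/w14.png

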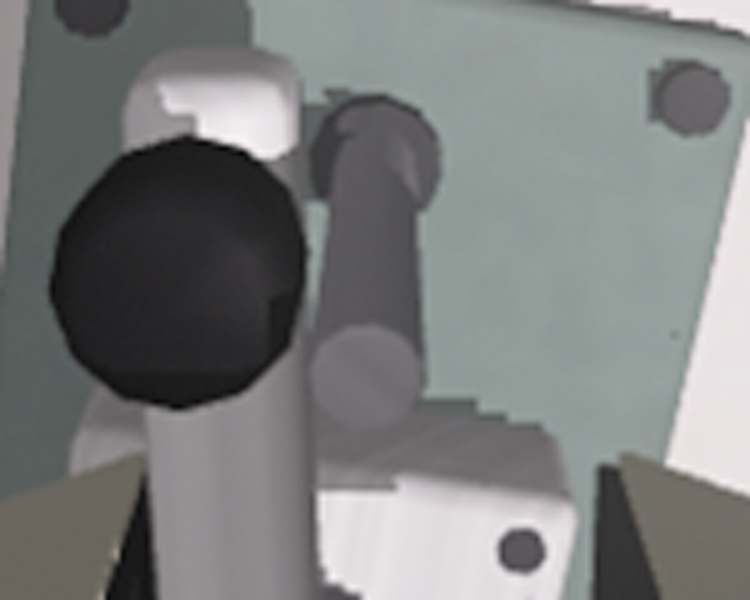

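Request:
{"fn": "apply_moves", "kwargs": {
  "motion": [
    {"offset": [0,-0.5,0],"rotation": [0,0,0]},
    {"offset": [0,-0.5,0],"rotation": [0,0,0]},
    {"offset": [0,-1,0],"rotation": [0,0,0]},
    {"offset": [0,-3,0],"rotation": [0,0,0]},
    {"offset": [0,-5,0],"rotation": [0,0,0]},
    {"offset": [0,-3,0],"rotation": [0,0,0]},
    {"offset": [0,0,0],"rotation": [0,0,0]}
  ]
}}

```text
time: 18.17
tool_pos: [0.4611, -0.0918, 0.1569]
tool_rot: [-3.14, 0.001, 1.589]
contact_force: [-0.2, -0.1, 0.2]
opening: 0.0457
```

```bash
python3 s.py; python3 - <<'E'
from h import *
p=read_camera("wrist");save(p,"w15.png",(180,140,330,260),5)
E
```

```text
18.17 [-0.2 -0.1  0.2] [-0.04 -0.05 -0.02] [ 0.4611 -0.0918  0.1569] [-1.7993e+02  7.0000e-02  9.1070e+01] (array([-49.4,  -1.2,   0.1]), array([-1.9000e-03,  2.0000e-04, -1.4212e+00]))
```

View pics/w15.png

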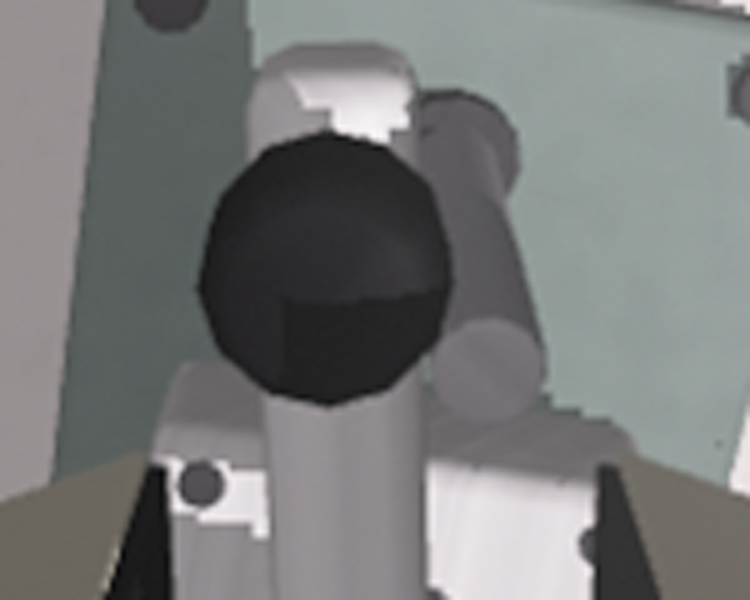

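Request:
{"fn": "apply_moves", "kwargs": {
  "motion": [
    {"offset": [0,0,-10],"rotation": [0,0,0]},
    {"offset": [0,0,-25],"rotation": [0,0,0]},
    {"offset": [-20,7,-25],"rotation": [0,0,0]},
    {"offset": [-20,0,-10],"rotation": [0,0,0]},
    {"offset": [0,0,0],"rotation": [0,0,0]},
    {"offset": [0,0,0],"rotation": [0,0,0]}
  ]
}}

```text
time: 18.72
tool_pos: [0.4688, -0.1323, 0.2294]
tool_rot: [-3.139, 0.001, 1.59]
contact_force: [-0.2, 0.6, -0.5]
opening: 0.0462
```

```bash
python3 s.py; python3 - <<'E'
from h import *
st=observe();p=read_camera("wrist");save(p,"w16.png",(180,60,330,180),5)
import pickle; pickle.dump((st,{k:p[k] for k in ["img","camera_matrix","D","tool_from_camera"]}),open("w16.pkl","wb"))
p=read_camera("side");save(p,"side16.png",(190,150,330,270),5)
p=read_camera("scene");save(p,"scene16.png",(220,130,340,240),5)
E
```

```text
18.72 [-0.2  0.6 -0.5] [-0.05 -0.12  0.01] [ 0.4688 -0.1323  0.2294] [-1.7986e+02  5.0000e-02  9.1100e+01] (array([-8.8, -8.2,  0. ]), array([-2.6000e-03, -1.1000e-03, -1.4207e+00]))
```

View pics/w16.png

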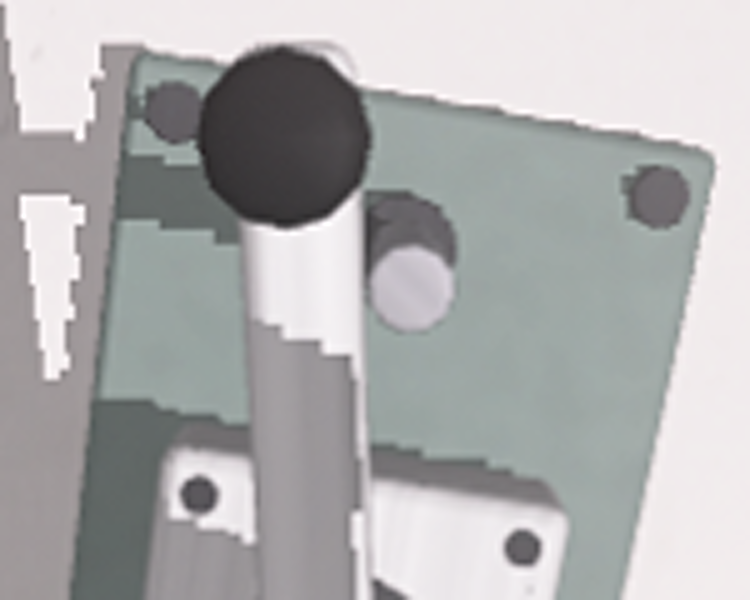

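View pics/side16.png

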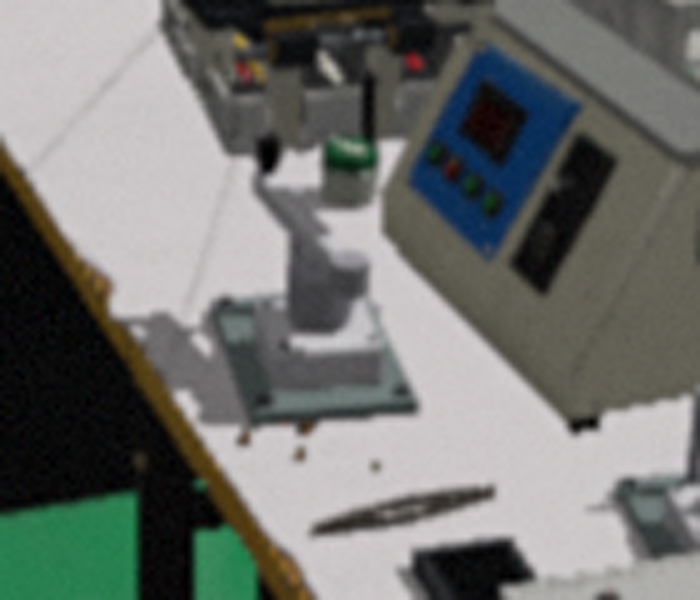

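View pics/scene16.png

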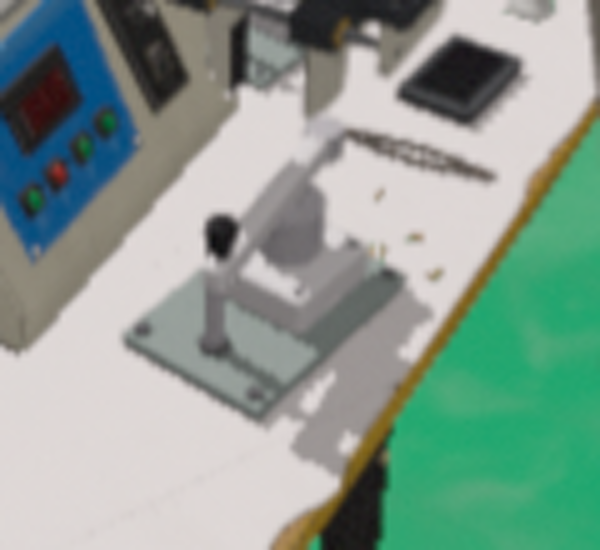

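Request:
{"fn": "apply_moves", "kwargs": {
  "motion": [
    {"offset": [20,-4,0],"rotation": [0,0,0]},
    {"offset": [20,-5,10],"rotation": [0,0,0]},
    {"offset": [0,0,30],"rotation": [0,0,0]},
    {"offset": [0,0,20],"rotation": [0,0,0]},
    {"offset": [0,0,10],"rotation": [0,0,0]},
    {"offset": [0,0,0],"rotation": [0,0,0]}
  ]
}}

```text
time: 19.37
tool_pos: [0.455, -0.085, 0.1524]
tool_rot: [-3.131, -0.003, 1.595]
contact_force: [-0.9, -0.2, -0.0]
opening: 0.0457
```

```bash
python3 s.py
```

```text
19.37 [-0.9 -0.2 -0. ] [ 0.05 -0.1  -0.02] [ 0.455  -0.085   0.1524] [-179.4    -0.2    91.37] (array([-56.4,   4.5,  -0.2]), array([-0.0062, -0.0102, -1.4159]))
```

Request:
{"fn": "apply_moves", "kwargs": {
  "motion": [
    {"offset": [-6,0,-4],"rotation": [-0.006,-0.01,0]},
    {"offset": [0,7,0],"rotation": [0,0,0]},
    {"offset": [0,5,0],"rotation": [0,0,0]},
    {"offset": [0,1.5,0],"rotation": [0,0,0]},
    {"offset": [0,0,0],"rotation": [0,0,0]}
  ]
}}

```text
time: 19.78
tool_pos: [0.4704, -0.0903, 0.1576]
tool_rot: [-3.138, 0.007, 1.596]
contact_force: [0.5, -0.6, 0.1]
opening: 0.0458
```

```bash
python3 s.py;python3 - <<'E'
from h import *
p=read_camera("wrist");save(p,"w17.png",(180,140,330,260),5)
E
```

```text
19.78 [ 0.5 -0.6  0.1] [-0.   -0.1  -0.07] [ 0.4704 -0.0903  0.1576] [-179.78    0.42   91.44] (array([-50.7, -10.9,   0.4]), array([-0.0083,  0.0035, -1.4148]))
```

View pics/w17.png

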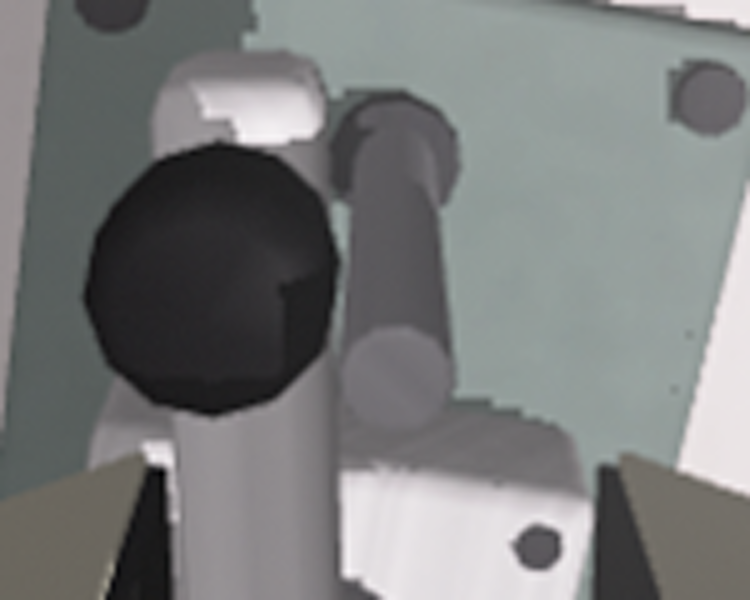

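Request:
{"fn": "apply_moves", "kwargs": {
  "motion": [
    {"offset": [0,0.5,0],"rotation": [0,0,0]},
    {"offset": [0,0.5,0],"rotation": [0,0,0]}
  ]
}}

```text
time: 20.0
tool_pos: [0.4716, -0.0904, 0.1582]
tool_rot: [-3.139, 0.008, 1.596]
contact_force: [-0.3, 0.1, -0.6]
opening: 0.0458
```

```bash
python3 s.py
```

```text
20.0 [-0.3  0.1 -0.6] [ 0.02 -0.16 -0.01] [ 0.4716 -0.0904  0.1582] [-179.85    0.45   91.44] (array([-50.5, -12. ,   0.4]), array([-0.0078,  0.0046, -1.4148]))
```

Request:
{"fn": "apply_moves", "kwargs": {
  "motion": [
    {"offset": [0,0.5,0],"rotation": [0,0,0]}
  ]
}}

```text
time: 20.08
tool_pos: [0.4721, -0.0904, 0.1583]
tool_rot: [-3.139, 0.008, 1.596]
contact_force: [-0.8, -0.5, 0.4]
opening: 0.0456
```

```bash
python3 s.py
```

```text
20.08 [-0.8 -0.5  0.4] [ 0.03 -0.03 -0.02] [ 0.4721 -0.0904  0.1583] [-179.86    0.45   91.43] (array([-50.5, -12.6,   0.4]), array([-0.0077,  0.0048, -1.4149]))
```

Request:
{"fn": "apply_moves", "kwargs": {
  "motion": [
    {"offset": [0,0.4,0],"rotation": [0,0,0]}
  ]
}}

```text
time: 20.17
tool_pos: [0.4725, -0.0904, 0.1584]
tool_rot: [-3.139, 0.008, 1.596]
contact_force: [-0.1, -0.6, 0.3]
opening: 0.046
```

```bash
python3 s.py
```

```text
20.17 [-0.1 -0.6  0.3] [-0.07 -0.06  0.01] [ 0.4725 -0.0904  0.1584] [-179.86    0.46   91.42] (array([-50.5, -13. ,   0.4]), array([-0.0076,  0.0049, -1.415 ]))
```

Request:
{"fn": "apply_moves", "kwargs": {
  "motion": [
    {"offset": [0,0.4,0],"rotation": [0,0,0]}
  ]
}}

```text
time: 20.25
tool_pos: [0.4728, -0.0904, 0.1585]
tool_rot: [-3.139, 0.008, 1.596]
contact_force: [-0.6, 0.0, -0.0]
opening: 0.0462
```

```bash
python3 s.py;python3 - <<'E'
from h import *
p=read_camera("wrist");save(p,"w18.png",(180,140,330,260),5)
E
```

```text
20.25 [-0.6  0.  -0. ] [0.02 0.07 0.01] [ 0.4728 -0.0904  0.1585] [-179.85    0.45   91.43] (array([-50.5, -13.3,   0.4]), array([-0.0077,  0.0047, -1.415 ]))
```

View pics/w18.png

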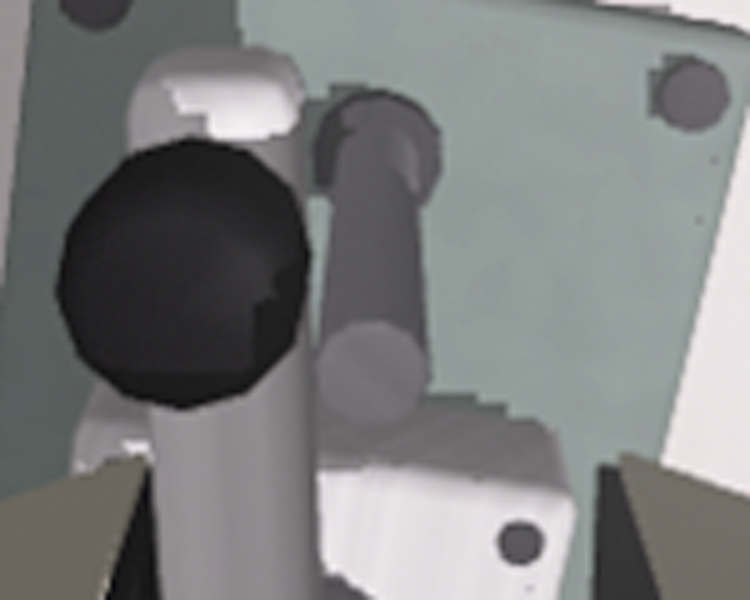

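Request:
{"fn": "apply_moves", "kwargs": {
  "motion": [
    {"offset": [0,0.4,0],"rotation": [0,0,0]}
  ]
}}

```text
time: 20.38
tool_pos: [0.4729, -0.0903, 0.1584]
tool_rot: [-3.138, 0.008, 1.596]
contact_force: [-1.7, -0.3, 0.7]
opening: 0.0459
```

```bash
python3 s.py
```

```text
20.38 [-1.7 -0.3  0.7] [-0.1   0.1  -0.04] [ 0.4729 -0.0903  0.1584] [-179.8     0.44   91.43] (array([-50.5, -13.3,   0.4]), array([-0.0084,  0.0039, -1.415 ]))
```

Request:
{"fn": "apply_moves", "kwargs": {
  "motion": [
    {"offset": [0,0.4,0],"rotation": [0,0,0]}
  ]
}}

```text
time: 20.47
tool_pos: [0.473, -0.0903, 0.1583]
tool_rot: [-3.137, 0.008, 1.596]
contact_force: [-1.6, 0.2, 0.9]
opening: 0.0461
```

```bash
python3 s.py
```

```text
20.47 [-1.6  0.2  0.9] [-0.01  0.21  0.02] [ 0.473  -0.0903  0.1583] [-179.75    0.43   91.43] (array([-50.6, -13.5,   0.4]), array([-0.009 ,  0.0032, -1.415 ]))
```

Request:
{"fn": "apply_moves", "kwargs": {
  "motion": [
    {"offset": [0,0.7,0],"rotation": [0,0,0]},
    {"offset": [0,0.7,0],"rotation": [0,0,0]}
  ]
}}

```text
time: 20.63
tool_pos: [0.4734, -0.0902, 0.1582]
tool_rot: [-3.134, 0.007, 1.596]
contact_force: [-4.7, -2.9, 3.3]
opening: 0.0458
```

```bash
python3 s.py;python3 - <<'E'
from h import *
p=read_camera("wrist");save(p,"w19.png",(180,140,330,260),5)
E
```

```text
20.63 [-4.7 -2.9  3.3] [-0.19  0.7   0.05] [ 0.4734 -0.0902  0.1582] [-179.59    0.42   91.45] (array([-50.6, -13.9,   0.5]), array([-1.1100e-02,  1.0000e-03, -1.4146e+00]))
```

View pics/w19.png

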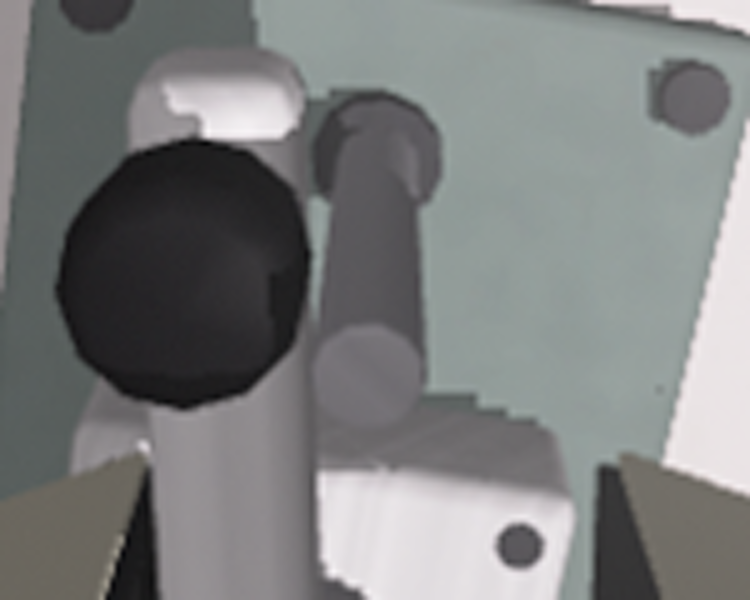

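Request:
{"fn": "apply_moves", "kwargs": {
  "motion": [
    {"offset": [0,0.3,0],"rotation": [0,0,0]},
    {"offset": [0,0.15,0],"rotation": [0,0,0]},
    {"offset": [0,0.05,0],"rotation": [0,0,0]},
    {"offset": [0,0,0],"rotation": [0,0,0]},
    {"offset": [0,-0.05,0],"rotation": [0,0,0]},
    {"offset": [0,-0.05,0],"rotation": [0,0,0]},
    {"offset": [0,-0.1,0],"rotation": [0,0,0]},
    {"offset": [0,-0.1,0],"rotation": [0,0,0]}
  ]
}}

```text
time: 21.35
tool_pos: [0.4734, -0.0902, 0.1581]
tool_rot: [-3.134, 0.007, 1.596]
contact_force: [-3.7, -0.4, 1.6]
opening: 0.0459
```

```bash
python3 s.py
```

```text
21.35 [-3.7 -0.4  1.6] [-0.08  0.38  0.04] [ 0.4734 -0.0902  0.1581] [-179.55    0.41   91.45] (array([-50.6, -13.9,   0.5]), array([-1.1600e-02,  3.0000e-04, -1.4146e+00]))
```

Request:
{"fn": "apply_moves", "kwargs": {
  "motion": [
    {"offset": [0,-0.1,0],"rotation": [0,0,0]},
    {"offset": [0,-0.1,0],"rotation": [0,0,0]},
    {"offset": [0,-0.15,0],"rotation": [0,0,0]},
    {"offset": [0,-0.15,0],"rotation": [0,0,0]},
    {"offset": [0,-0.2,0],"rotation": [0,0,0]},
    {"offset": [0,-0.3,0],"rotation": [0,0,0]},
    {"offset": [0,-0.4,0],"rotation": [0,0,0]},
    {"offset": [0,-0.5,0],"rotation": [0,0,0]}
  ]
}}

```text
time: 22.02
tool_pos: [0.4728, -0.0904, 0.1583]
tool_rot: [-3.137, 0.008, 1.596]
contact_force: [-0.1, -0.5, 0.4]
opening: 0.0459
```

```bash
python3 s.py;python3 - <<'E'
from h import *
p=read_camera("wrist");save(p,"w20.png",(180,140,330,260),5)
E
```

```text
22.02 [-0.1 -0.5  0.4] [-0.03 -0.09  0.01] [ 0.4728 -0.0904  0.1583] [-179.76    0.44   91.43] (array([-50.5, -13.3,   0.4]), array([-0.0088,  0.0034, -1.415 ]))
```

View pics/w20.png

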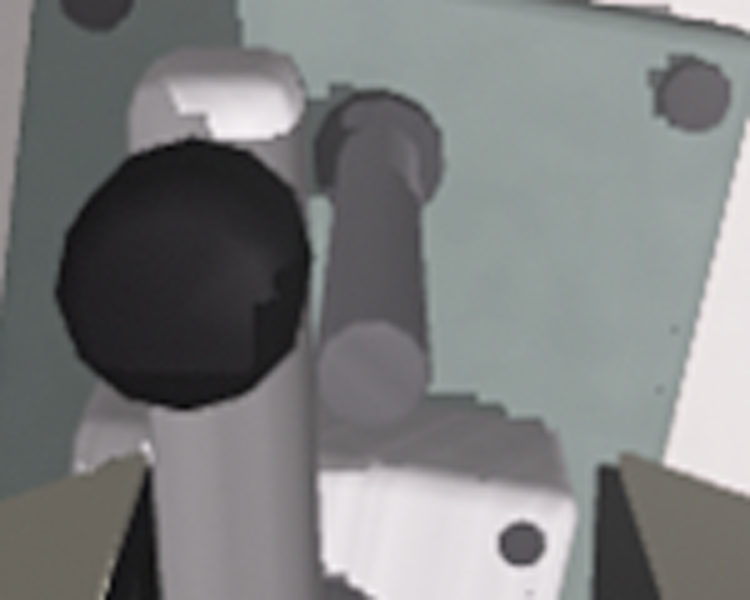

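Request:
{"fn": "apply_moves", "kwargs": {
  "motion": [
    {"offset": [0,-0.7,0],"rotation": [0,0,0]},
    {"offset": [0,-1,0],"rotation": [0,0,0]},
    {"offset": [0,-3,0],"rotation": [0,0,0]},
    {"offset": [0,-4,0],"rotation": [0,0,0]},
    {"offset": [0,-2,0],"rotation": [-0.004,0.003,0]},
    {"offset": [0,0,-5],"rotation": [0,0,0]},
    {"offset": [0,0,-25],"rotation": [0,0,0]},
    {"offset": [-20,7,-25],"rotation": [0,0,0]},
    {"offset": [-20,0,-10],"rotation": [0,0,0]},
    {"offset": [0,0,0],"rotation": [0,0,0]},
    {"offset": [0,0,0],"rotation": [0,0,0]}
  ]
}}

```text
time: 22.98
tool_pos: [0.4682, -0.1307, 0.2271]
tool_rot: [-3.141, 0.004, 1.596]
contact_force: [0.1, 0.2, -0.0]
opening: 0.046
```

```bash
python3 s.py;python3 - <<'E'
from h import *
import pickle
st=observe();p=read_camera("wrist");save(p,"w21.png",(180,60,330,180),5)
pickle.dump((st,{k:p[k] for k in ["img","camera_matrix","D","tool_from_camera"]}),open("w21.pkl","wb"))
E
```

```text
22.98 [ 0.1  0.2 -0. ] [-0.07 -0.1  -0.05] [ 0.4682 -0.1307  0.2271] [-179.99    0.2    91.46] (array([-10.3,  -7.7,   0. ]), array([-0.0026,  0.0028, -1.4145]))
```

View pics/w21.png

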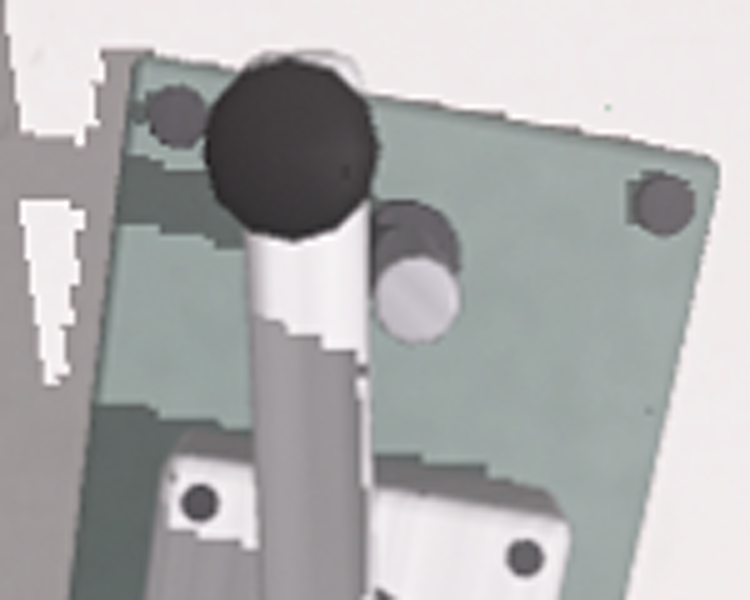

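```bash
python3 - <<'E'
from h import *
import pickle
for f in ["w16.pkl","w21.pkl"]:
    st,p=pickle.load(open(f,"rb"))
    im=p["img"]
    rows=range(112,122)
    for r in (114,117,120): print(r,[tuple(int(v) for v in im[r,c]) for c in range(251,257)], [int(v) for v in im[r,226:234,0]])
    # post top blob
    g=im.astype(int); m=((g.min(2)>165)&(g.max(2)<225)).astype(np.uint8); m[:, :253]=0;m[:,275:]=0;m[:108]=0;m[130:]=0
    n,l,s,c=cv2.connectedComponentsWithStats(m); k=1+s[1:,4].argmax(); print(f,s[k],c[k])
E
```

```text
114 [(222, 215, 219), (161, 157, 160), (86, 84, 86), (141, 137, 142), (189, 183, 191), (202, 195, 203)] [154, 148, 141, 162, 187, 207, 224, 234]
117 [(223, 217, 221), (168, 164, 167), (119, 119, 121), (164, 159, 166), (193, 187, 195), (197, 190, 198)] [154, 148, 141, 157, 186, 204, 223, 234]
120 [(225, 221, 223), (179, 176, 178), (128, 132, 132), (154, 151, 156), (188, 183, 189), (192, 187, 194)] [154, 155, 148, 152, 181, 200, 220, 232]
w16.pkl [254 109  17  17 216] [262.21296296 117.23148148]
114 [(234, 230, 233), (223, 218, 221), (162, 158, 160), (82, 80, 82), (103, 100, 104), (136, 132, 137)] [154, 154, 148, 145, 168, 190, 210, 225]
117 [(235, 231, 234), (225, 220, 223), (166, 161, 164), (98, 95, 99), (153, 149, 154), (196, 190, 199)] [153, 154, 145, 141, 163, 188, 207, 224]
120 [(235, 231, 233), (224, 220, 223), (187, 186, 187), (148, 151, 151), (161, 156, 163), (190, 185, 194)] [154, 153, 150, 144, 161, 186, 204, 223]
w21.pkl [256 112  16  16 214] [263.28504673 119.4953271 ]
```

```bash
python3 - <<'E'
import cv2
for n in ["w12","w14","w15","w17","w18","w19","w20","w9","w10"]:
    im=cv2.imread(f"pics/{n}.png",0)
    s=4 if n=="w10" else 5
    im=im[s//2::s,s//2::s]
    r={"w9":48,"w10":70,"w15":73}.get(n,73); 
    for rr in (r,r+3): print(n,rr,im[rr].tolist()[{"w15":78,"w9":48,"w10":64}.get(n,56):][:16])
E
```

```text
w12 73 [60, 102, 122, 120, 113, 104, 95, 105, 120, 111, 111, 116, 115, 116, 116, 116]
w12 76 [131, 127, 123, 120, 114, 106, 97, 92, 90, 98, 112, 114, 114, 115, 114, 114]
w14 73 [126, 120, 114, 106, 96, 94, 107, 116, 115, 115, 115, 116, 115, 114, 113, 112]
w14 76 [123, 120, 116, 107, 98, 92, 104, 114, 113, 113, 114, 114, 115, 115, 115, 115]
w15 73 [36, 37, 34, 44, 76, 101, 114, 118, 113, 115, 114, 115, 116, 116, 117, 116]
w15 76 [44, 84, 118, 125, 118, 109, 107, 107, 105, 110, 113, 113, 115, 115, 114, 115]
w17 73 [38, 32, 32, 31, 33, 70, 110, 121, 111, 100, 97, 99, 105, 116, 118, 117]
w17 76 [30, 32, 74, 119, 132, 127, 123, 118, 111, 101, 93, 92, 104, 116, 114, 115]
w18 73 [130, 123, 118, 112, 102, 94, 94, 107, 115, 115, 115, 116, 116, 117, 116, 115]
w18 76 [126, 123, 119, 113, 104, 96, 89, 99, 115, 114, 114, 114, 114, 114, 115, 116]
w19 73 [129, 123, 118, 111, 102, 92, 102, 114, 115, 116, 116, 116, 115, 114, 114, 113]
w19 76 [126, 122, 118, 112, 103, 92, 98, 113, 114, 114, 114, 114, 115, 115, 116, 115]
w20 73 [123, 125, 119, 113, 104, 95, 92, 102, 116, 116, 115, 116, 117, 116, 115, 114]
w20 76 [126, 124, 119, 113, 104, 95, 89, 99, 113, 114, 114, 114, 115, 114, 115, 115]
w9 48 [234, 232, 232, 226, 208, 157, 143, 179, 186, 190, 190, 191, 192, 194, 195, 195]
w9 51 [234, 233, 232, 225, 208, 154, 131, 171, 184, 187, 187, 189, 190, 191, 192, 193]
w10 70 [233, 231, 229, 221, 197, 141, 86, 110, 157, 181, 184, 187, 187, 189, 190, 192]
w10 73 [233, 231, 229, 221, 199, 144, 86, 99, 149, 181, 182, 185, 184, 186, 187, 189]
```

Request:
{"fn": "apply_moves", "kwargs": {
  "motion": [
    {"offset": [0,0,-25],"rotation": [0,0,0]},
    {"offset": [0,0,-25],"rotation": [0,0,0]},
    {"offset": [0,0,0],"rotation": [0,0,0]},
    {"offset": [0,0,0],"rotation": [0,0,0]}
  ]
}}

```text
time: 23.37
tool_pos: [0.466, -0.1273, 0.275]
tool_rot: [-3.133, -0.001, 1.597]
contact_force: [-0.4, -0.4, -1.0]
opening: 0.0458
```

```bash
python3 s.py;python3 - <<'E'
from h import *
p=read_camera("scene");save(p,"f_scene.png",(150,90,350,300),3)
p=read_camera("side");save(p,"f_side.png",(190,150,330,270),5)
for q in ["parts_pot","gloss_tile","tweezers","lever_bore"]: print(q,[(d["location"].round(3) if hasattr(d["location"],"round") else d["location"],d["score"]) for d in tip_of(q,p)[:1]])
E
```

```text
23.37 [-0.4 -0.4 -1. ] [ 0.02 -0.15  0.01] [ 0.466  -0.1273  0.275 ] [-1.7953e+02 -6.0000e-02  9.1520e+01] (array([-13.8,  -5.6,   0. ]), array([-0.006 , -0.0067, -1.4134]))
parts_pot [([0.5764, 0.1184, -0.0045], 0.45)]
gloss_tile [([0.4652, -0.4109, 0.0008], 0.67)]
tweezers [([0.4508, -0.3108, -0.0015], 0.66)]
lever_bore [([0.4584, -0.1394, 0.0509], 0.7)]
```

View pics/f_scene.png

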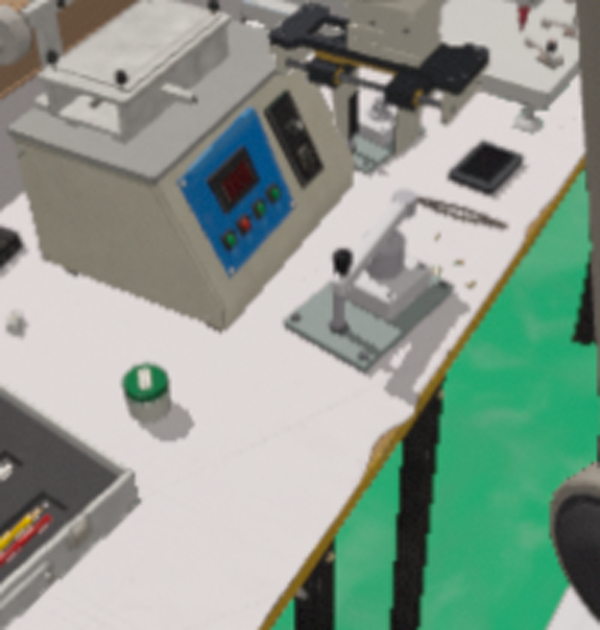

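View pics/f_side.png

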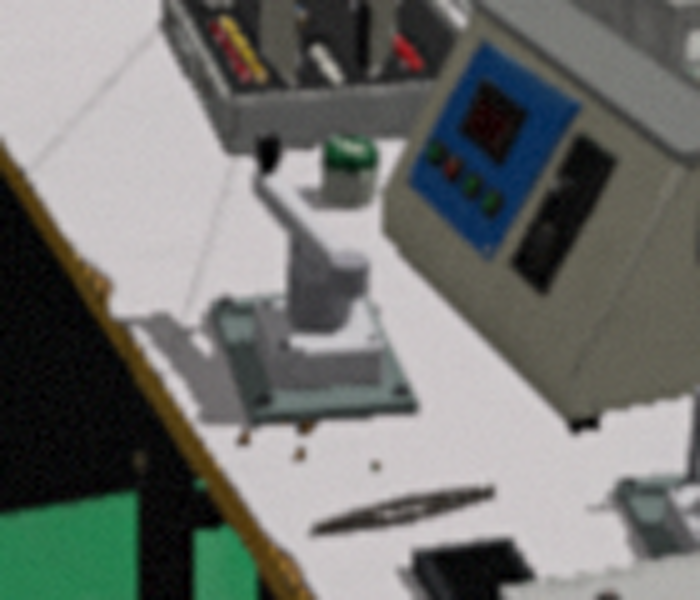

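```bash
python3 -c "
from cell import *
print(hand_in())"
```

```text
the job is handed in; nothing more can be done
None
```

The lever is fitted on the larger stand, swung round to the rest post and released. It may stand a fraction of a millimetre off the post rather than pressing on it. The job was handed in at about 23.4 s of the 72 s allowed.

- **Fitting:** I read the spindle's spline angle from the wrist camera and lowered the lever with its arm about 90° from the post. The splines matched at once with no search. The peak force was about 23 N, when the hub met the collar.
- **Swing to the post:** I turned the lever about 80° until the torque rose clearly above the spindle's friction. After I opened the gripper, a gap of about 1 mm showed. I pushed the arm back onto the post twice with one finger, up to about 6 N, and backed off slowly the second time.
- **Last checks:**
    - The network put the bore mouth at z = 51 mm, against 50 mm when home (good to about 4 mm).
    - The side view shows the hub down on the collar.
    - The gripper is clear of everything.
    - The pot, tile and tweezers are where they were, within the measuring error.
- **Contact after release:** the pictures suggest the arm sprang back about 0.3 mm after the last push, roughly the limit of what the images resolve. I could not confirm steady contact by force once the gripper had let go.

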